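# Fetch the tuna tin from behind the bottle and jar

## Robot

A 6-joint arm with a two-finger parallel gripper is mounted at the origin on the work surface. World frame = base frame: x ahead of the robot, y to its left, z up, the work surface at z = 0. Lengths are in m, angles in degrees, forces in N, time in s.
With the tool pointing down it reaches from about 0.275 to 0.75 m from the base axis. Payload 10.2 kg.
Tool frame: the origin (TCP) lies at the very end of the fingers, on their centre line; the grasp point (between the pads) lies 19 mm behind it (grasp_offset is the distance from the TCP to the grasp point, in m); z points along the fingers, y is the direction in which the jaws open and shut (so a half turn about z gives the same grasp; the last joint's range is limited). The gripper opens to 88 mm and grips with 3 to 60 N. Pads are 18 mm wide; open, the fingers measure 123 mm over their backs; the gripper's body (75 mm by 187 mm) begins 45 mm behind the grasp point.
Start: joints at [-84.248, 17.928, 85.812, -0, 76.261, -12.8], TCP at [0.167, -0.498, 0.216] pointing down, gripper open.
Joint ranges: [-168.41, 168.41], [-55.51, 124.54], [10.69, 146.95], [-70.63, 250.63], [1, 178], [-165.06, 165.06]. Speed limits (degrees/s): [136.94, 136.94, 172.46, 180, 180, 180].

## Interface

Orientations are given as a 3x3 rotation matrix whose columns are the frame's x, y, z axes.
In Python, from rig import * gives the robot as it stands.
- The arm moves only by the tool carry_out, never from a script. Its argument "motion" is text: rows parted by semicolons, each of 7 numbers parted by spaces: the shift along the world's x, y, z in mm, then the turn, a rotation vector about the world's x, y, z in degrees, then the opening, from -1 (shut) to 1 (fully open), so that 0 is half open. A call has 1 to 8 rows; each row shifts and turns the pose as measured when the row begins; what a row does not reach is not made up. A row lasts 1/12 s, in which the tool goes at most 41.7 mm and 7.16 degrees, less where a joint would pass 70% of its speed; a pose out of reach is approached as far as the arm can. A call with a gripper value outside its range is refused whole. The fingers move at their own pace and stop on an object; "grip_force" is the grip in N (left out, the last holds). Time passes only in rows, so rows that do not move let the fingers close. It gives the time, the measured TCP pose, the force and the opening at its end, in the units of the state.
- get_state(): the state, without advancing time (a new reading comes with each control period).
- capture(name): name is "scene" or "top" or "wrist"; returns a dict with "img" (384x512x3 uint8, red, green, blue), "range_z" (384x512 float32, m along the optical axis (not along the pixel's ray), 0 where there is no reading), "camera_matrix" (3x3 intrinsics, pixels), "dist" ([k1, k2, p1, p2, k3] as OpenCV has them; the pictures are not rectified), "world_from_camera" (4x4, takes a point from camera to world coordinates); the wrist camera has in their place "T_tool_cam" (4x4, takes a point from camera to tool coordinates, whose origin is the TCP and whose axes are the flange's). Camera axes: x right, y down, z forward; pixel columns grow to the right and rows downward; lengths in m; the calibration is good to about 2 mm. A picture is of the moment at which its call begins: read the wrist's pose just before it.
- sign_off(): hands the job in, once; it reports no verdict.
The state is a dict: "t": time; "qpos": joint angles; "joint_vel": joint speeds; "effort": joint torques, N m; "ee_pos": TCP position; "ee_rot": TCP orientation; "wrist_force": force on the tool from outside, world axes, zero at the start; "torque": the same for the moment, N m; "finger_gap": finger opening in m.
Only numpy, scipy, OpenCV 4.12 (cv2) and the standard library are available. Lean on these libraries where they do the work, as an engineer would, in place of code of your own. Each camera call takes 0.05 s, during which the arm holds its last target.

## Task

I am taking the tuna upstairs: the low tin is at the back of the wooden tray, behind the bottle and the baby food jar. First move the bottle and the jar out of the way so that both stand on the cork mat, then fetch the tin and set it flat in the yellow tub, and after that put the bottle and the jar back upright, each on the spot in the tray where it stood at the start. Set things down gently without dropping them or tipping them over, and leave everything else on the bench where it is.

Things in the scene. Friction and masses are not known exactly. Their poses are not given: they have to be found in the camera images.
- tin: the thing to fetch: low round tuna tin, 65 mm diameter, 35 mm high, bare metal top with a ring pull, pale label, about 120 g. Stands at the back (+x side) of the tray behind bottle and jar; only about 9 mm separates it from each of them. Origin: centre of its underside, z up.
- bottle: small clear PET bottle, empty, about 60 g: body 60 mm diameter up to 100 mm, tapering to a neck 25 mm in diameter at 140 mm, then a blue screw cap 30 mm in diameter from 155 to 180 mm (total height 180 mm). Take it by cap and neck from above. In the front row of the tray, left or right by chance. Its place to return to is where it is at the start. Origin: centre of its underside, z up.
- jar: glass baby food jar, empty, about 140 g: 57 mm diameter glass body up to 52 mm, a slightly narrower neck (50 mm) and a brass-coloured twist lid 58 mm in diameter from 60 to 76 mm (total height 76 mm). The lid is fixed on. In the front row of the tray beside the bottle, centres 84 mm apart. Its place to return to is where it is at the start. Origin: centre of its underside, z up.
- tray: fixed flat tray of plain brown wood, 160 mm (its x) by 210 mm (its y), floor 4 mm thick, rim 4 mm wide and 10 mm high all round. Turned up to 0.25 rad about vertical. At the start, in its frame, the tin stands at about x +35 mm, y 0, the bottle and jar at x -23 mm, y +42 and -42 mm (or exchanged). Origin: centre of its underside.
- tub: fixed yellow open plastic tub, outside 180 mm (its x) by 160 mm (its y) by 55 mm high, with a 7 mm wide flange outside the rim at the top; walls and floor 4 mm thick. Left or right of the tray by chance. Origin: centre of its underside.
- mat: fixed flat cork mat, 240 mm (its x, roughly away from the robot) by 150 mm (its y), 4 mm thick: the side area where bottle and jar are parked side by side. On the other side of the tray from the tub. Origin: centre of its underside.
- foodcan: bystander: tall food can, 73 mm diameter, 110 mm high, beyond tub or mat. Origin: centre of its underside.
- tape: bystander: grey roll of tape lying flat, 100 mm outside and 76 mm inside diameter, 48 mm high, beyond tub or mat. Origin: centre of its underside.
- mug: bystander: blue mug, 80 mm diameter, 92 mm high, handle on its +y side, behind the tray. Origin: centre of its underside.
- screwdriver: bystander: screwdriver lying across the bench between robot and tray, about 200 mm long, below 35 mm high, handle on its own -x side (towards the right, -y, of the bench).
Mind the look-alikes: they are no part of the job. Several things look just like the bottle: the one meant starts nearest to the robot's base.

How it is judged:
By the outcome, as a careful person would: the job done as asked, in the order asked, and still so for the second after the job is handed in, with the robot touching nothing.
It also fails if it takes over 115 s, if anything falls off the work surface, if the arm or the gripper's body presses on something with over 40 N, if the wrist force passes 120 N, or if a joint passes its speed limit or range.

## Working session

There is one attempt and no reset: what is moved stays moved. The work goes in short steps, Python scripts to look and compute and a tool call to move; the robot and the scene stay as the last step left them, time stands still between calls to the robot, and variables do not carry over. Pictures are saved under pics/ and viewed, and the job is handed in when it is done.

Besides the shell and the picture viewer there is one more tool, called after "Call:" in YAML: its name, and indented under it one key for each argument. carry_out: Moves the arm, as the interface text tells. Its arguments: {"type":"object","properties":{"motion":{"type":"string"},"grip_force":{"type":"number"}},"required":["motion"]}

```bash
ls; mkdir -p pics
python3 - <<'E'
from rig import *
import cv2,numpy as np
s=get_state();print(s)
for n in("scene","top"):
    c=capture(n);cv2.imwrite(f"pics/{n}0.png",c["img"][:,:,::-1]);np.savez(f"pics/{n}0.npz",**c)
    print(n,c["camera_matrix"],c["dist"],c["world_from_camera"].round(3))
E
```

```text
pics
{'t': 0.0, 'qpos': array([-8.42494546e+01,  1.79604606e+01,  8.58536731e+01,  9.85887505e-04,
        7.62593462e+01, -1.28027041e+01]), 'joint_vel': array([ 0.03840946, -0.10564211,  0.0664625 ,  0.06559671, -0.17843449,
       -0.06191903]), 'effort': array([ 6.93924176e-04, -4.02210653e+01, -2.52265888e+01,  6.95865462e-02,
        3.52785783e-02, -1.17021518e-04]), 'ee_pos': array([ 0.16698857, -0.49745423,  0.21535421]), 'ee_rot': array([[ 9.48029670e-01,  3.18181916e-01, -1.11869493e-04],
       [ 3.18181794e-01, -9.48028857e-01,  1.27768666e-03],
       [ 3.00481283e-04, -1.24687970e-03, -9.99999178e-01]]), 'wrist_force': array([ 0.52027858,  0.50612251, -0.36794718]), 'torque': array([ 0.01422948,  0.03330686, -0.06784111]), 'finger_gap': 0.0883026864789852}
scene [[480.4554454    0.         257.92008137]
 [  0.         480.4554454  181.67526564]
 [  0.           0.           1.        ]] [0.02163011 0.         0.         0.         0.        ] [[ 0.847  0.366 -0.386  1.076]
 [ 0.532 -0.579  0.618 -0.726]
 [ 0.003 -0.728 -0.685  0.868]
 [ 0.     0.     0.     1.   ]]
top [[457.09465517   0.         246.0748094 ]
 [  0.         457.09465517 190.9567817 ]
 [  0.           0.           1.        ]] [-0.16605259  0.          0.          0.          0.        ] [[-0.007 -0.989  0.147  0.458]
 [-1.     0.009  0.011  0.013]
 [-0.012 -0.147 -0.989  1.158]
 [ 0.     0.     0.     1.   ]]
```

View pics/scene0.png

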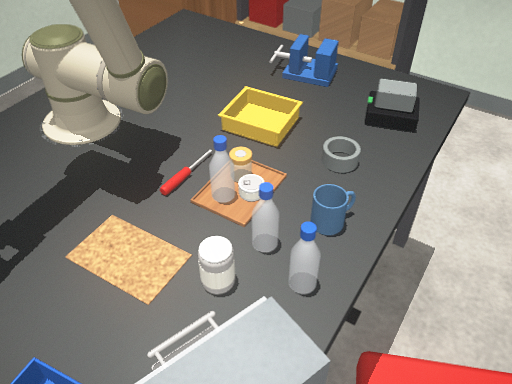

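View pics/top0.png

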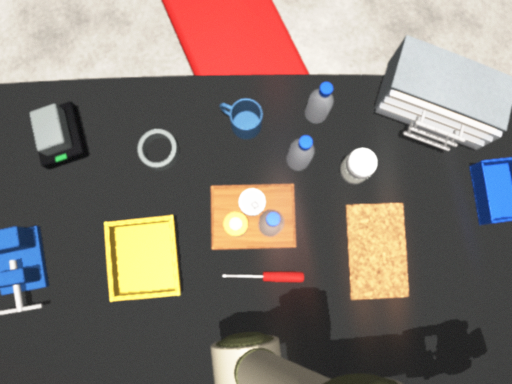

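The scene view shows three candidates for the bottle: one in the tray with its cap at about (221,143), and look-alikes at (265,190) and (308,231). In the top view their caps are at (273,217), (305,142) and (326,89). The one in the tray's front row is nearest the base. The tin is at top (252,201), the jar lid at (235,223), the mat on the right and the tub on the left.

```bash
cat > h.py <<'E'
import numpy as np,cv2
def load(n):
    return dict(np.load(f"pics/{n}.npz"))
def ray(c,uv,T=None):
    T=c["world_from_camera"] if T is None else T
    uv=np.asarray(uv,float).reshape(-1,1,2)
    p=cv2.undistortPoints(uv,c["camera_matrix"],c["dist"]).reshape(-1,2)
    d=np.c_[p,np.ones(len(p))]@T[:3,:3].T
    return T[:3,3],d
def onplane(c,uv,z,T=None):
    o,d=ray(c,uv,T); return o+d*((z-o[2])/d[:,2])[:,None]
def tri(o1,d1,o2,d2):
    d1=d1/np.linalg.norm(d1);d2=d2/np.linalg.norm(d2)
    A=np.c_[d1,-d2];s=np.linalg.lstsq(A,o2-o1,rcond=None)[0]
    a=o1+s[0]*d1;b=o2+s[1]*d2
    return (a+b)/2,np.linalg.norm(a-b)
def cloud(c,T=None):
    T=c["world_from_camera"] if T is None else T
    H,W=c["range_z"].shape
    u,v=np.meshgrid(np.arange(W),np.arange(H))
    p=cv2.undistortPoints(np.c_[u.ravel(),v.ravel()].astype(float).reshape(-1,1,2),c["camera_matrix"],c["dist"]).reshape(-1,2)
    z=c["range_z"].ravel()
    P=(np.c_[p,np.ones(len(p))]*z[:,None])@T[:3,:3].T+T[:3,3]
    P[z<=0]=np.nan
    return P.reshape(H,W,3)
E
python3 - <<'E'
from h import *
for n in("top0","scene0"):
    c=load(n);im=c["img"]
    crop=im[150:310,80:430] if n=="top0" else im[100:310,40:330]
    cv2.imwrite(f"pics/{n}crop.png",cv2.resize(crop,None,fx=2.2,fy=2.2,interpolation=cv2.INTER_CUBIC)[:,:,::-1])
    P=cloud(c);hsv=cv2.cvtColor(im,cv2.COLOR_RGB2HSV)
    M={"yellow":(20,100,100,34,255,255),"blue":(100,150,60,125,255,255),"brown":(5,90,60,15,255,255),"brass":(16,90,120,26,200,255)}
    for k,m in M.items():
        mk=cv2.inRange(hsv,m[:3],m[3:])
        nn,l,st,ce=cv2.connectedComponentsWithStats(mk)
        for i in range(1,nn):
            if st[i,4]>60:
                q=P[l==i];print(n,k,st[i],ce[i].round(1),np.nanmedian(q,0).round(3),np.nanmax(q[:,2]).round(3))
E
```

```text
top0 yellow [222 211  26  26  83] [234.4 222.9] [0.549 0.055 0.019] 0.084
top0 yellow [ 103  214   78   89 3838] [134.1 255.7] [0.476 0.322 0.007] 0.062
top0 blue [320  81  13  15 158] [325.7  88.4] [ 0.838 -0.16   0.18 ] 0.186
top0 blue [299 135  14  15 159] [305.3 141.7] [ 0.713 -0.109  0.18 ] 0.185
top0 blue [ 470  157   42   68 2394] [492.7 189.6] [ 0.627 -0.632  0.008] 0.077
top0 blue [   0  226   48   69 2598] [ 21.6 259. ] [0.456 0.582 0.035] 0.118
top0 brown [ 210  183   87   67 1666] [265.3 213. ] [ 0.579 -0.052  0.005] 0.115
top0 brown [392 202  16  72  94] [404.1 234.2] [ 0.514 -0.382  0.001] 0.009
top0 brown [345 204  25  97 179] [350.1 255.9] [ 0.46  -0.232  0.002] 0.009
top0 brass [ 212  187   81   62 1944] [237.7 223.1] [0.533 0.061 0.005] 0.084
top0 brass [263 192  28  21 227] [274.4 202.1] [ 0.601 -0.043  0.005] 0.009
top0 brass [ 347  202   62   98 5078] [377.  251.2] [ 0.473 -0.306  0.005] 0.013
top0 brass [103 214  78  89 384] [140.2 258.5] [0.46  0.299 0.002] 0.059
top0 brass [108 220  67  77 704] [124.2 261.8] [0.446 0.353 0.025] 0.06
scene0 yellow [ 218   86   
[... 759 characters left out ...]
18    0   86   60 3660] [361.7  24.5] [ 0.342  1.377 -0.155] -0.058
scene0 brown [251 160  36  31 492] [267.8 173.4] [0.598 0.095 0.006] 0.015
scene0 brown [ 191  180   68   47 1251] [225.4 205.3] [ 0.574 -0.068  0.005] 0.132
scene0 brass [235  17  63  24 430] [267.6  29. ] [-0.152  1.339 -0.289] -0.276
scene0 brass [309  32  13  16 122] [314.7  40.5] [ 0.108  1.36  -0.29 ] -0.278
scene0 brass [338  40  58  30 525] [364.9  56. ] [ 0.383  1.346 -0.291] -0.258
scene0 brass [ 218   86   85   61 2125] [258.8 115.7] [0.451 0.277 0.029] 0.061
scene0 brass [229 146  23  20 284] [240.7 156. ] [0.545 0.04  0.08 ] 0.085
scene0 brass [  67  215  124   89 5182] [129.5 258. ] [ 0.481 -0.313  0.005] 0.011
```

```bash
ls pics
```

```text
scene0.npz
scene0.png
scene0crop.png
top0.npz
top0.png
top0crop.png
```

View pics/top0crop.png

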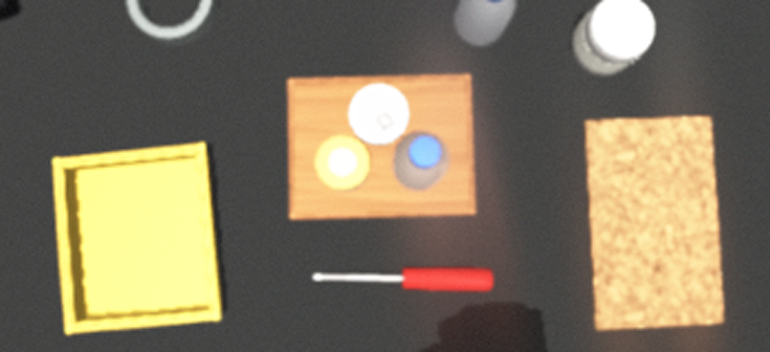

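View pics/scene0crop.png

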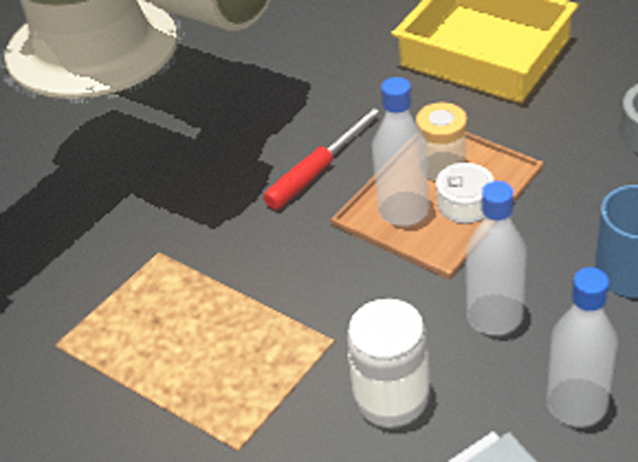

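Run:
```python
from h import *
t=load("top0");s=load("scene0")
def hsv(c):return cv2.cvtColor(c["img"],cv2.COLOR_RGB2HSV)
def blob(mk,x0,y0,x1,y1):
    m=np.zeros_like(mk);m[y0:y1,x0:x1]=mk[y0:y1,x0:x1];ys,xs=np.nonzero(m);return np.c_[xs,ys].astype(float)
ht,hs=hsv(t),hsv(s)
cb=blob(cv2.inRange(ht,(98,90,100),(125,255,255)),258,205,290,240);print("cap top",cb.mean(0),len(cb),cb.min(0),cb.max(0))
sb=blob(cv2.inRange(hs,(98,90,60),(125,255,255)),205,125,235,160);print("cap scene",sb.mean(0),len(sb),sb.min(0),sb.max(0))
o1,d1=ray(t,cb.mean(0));o2,d2=ray(s,sb.mean(0));print("cap tri",tri(o1,d1[0],o2,d2[0]))
jb=blob(cv2.inRange(ht,(14,60,120),(34,255,255)),219,208,252,240)
print("jar top",jb.mean(0),jb.min(0),jb.max(0))
# tray/mat/tub rects
for name,lo,hi,box,z in(("tray",(5,70,60),(34,255,255),(200,175,305,256),.010),("mat",(5,60,60),(34,255,255),(335,195,420,305),.004),("tub",(18,90,80),(34,255,255),(95,205,190,310),.055)):
    b=blob(cv2.inRange(ht,lo,hi),*box)
    m=np.zeros((384,512),np.uint8);m[b[:,1].astype(int),b[:,0].astype(int)]=255
    cs=max(cv2.findContours(m,0,2)[0],key=cv2.contourArea).reshape(-1,2).astype(float)
    W=onplane(t,cs,z)
    r=cv2.minAreaRect((W[:,:2]*1000).astype(np.float32));print(name,r,cv2.boxPoints(r).round(0).tolist())
# jar, tin in top by planes
for z in(.076,.08):print("jar",z,onplane(t,jb.mean(0),z).round(4))
g=t["img"][185:220,235:270]
tin=blob(cv2.inRange(ht,(0,0,190),(180,60,255)),235,185,272,218);print("tin",tin.mean(0),tin.min(0),tin.max(0),onplane(t,tin.mean(0),.039))
P=cloud(t)
for u,v in((273,217),(235,223),(252,196),(215,240),(290,240),(141,260),(378,250)):print(u,v,np.nanmedian(P[v-1:v+2,u-1:u+2].reshape(-1,3),0).round(4))
```

```text
cap top [272.60583942 218.74452555] 137 [266. 212.] [279. 225.]
cap scene [219.56756757 142.42162162] 185 [213. 135.] [226. 150.]
cap tri (array([ 0.54238354, -0.03462783,  0.17474019]), np.float64(0.004081009642565132))
jar top [233.96589525 224.61388551] [219. 208.] [251. 239.]
tray ((565.6099853515625, 8.115631103515625), (167.75157165527344, 217.71434020996094), 0.43925291299819946) [[481.0, 116.0], [483.0, -101.0], [650.0, -100.0], [649.0, 118.0]]
mat ((467.6831359863281, -306.58709716796875), (261.48846435546875, 158.7363739013672), 0.758368194103241) [[336.0, -229.0], [338.0, -388.0], [599.0, -384.0], [597.0, -225.0]]
tub ((461.1828918457031, 280.7625427246094), (198.95770263671875, 180.48390197753906), 5.750482082366943) [[353.0, 361.0], [371.0, 181.0], [569.0, 201.0], [551.0, 381.0]]
jar 0.076 [[0.5394 0.0538 0.076 ]]
jar 0.08 [[0.5391 0.0536 0.08  ]]
tin [251.71770335 201.59170654] [235. 188.] [268. 217.] [[0.59865358 0.01118648 0.039     ]]
273 217 [ 0.5467 -0.0337  0.1851]
235 223 [0.5428 0.0511 0.0823]
252 196 [0.6125 0.0104 0.0396]
215 240 [0.5062 0.1045 0.0044]
290 240 [ 0.5046 -0.0843  0.0043]
141 260 [0.4561 0.2935 0.0042]
378 250 [ 0.4759 -0.3079  0.0055]
```

Call:
carry_out:
  motion: "20 33 10 0 0 -6.2 1;20 33 10 0 0 -6.2 1;20 33 10 0 0 -6.2 1;20 33 10 0 0 0 1;20 33 10 0 0 0 1;20 33 10 0 0 0 1;20 33 10 0 0 0 1;20 33 10 0 0 0 1"

```text
t: 0.77
ee_pos: [0.3266, -0.224, 0.2926]
ee_rot: [[1.0, -0.028, -0.002], [-0.028, -1.0, 0.011], [-0.002, -0.011, -1.0]]
wrist_force: [0.7, -0.3, 0.3]
finger_gap: 0.0882
```

Run:
```python
from rig import *
c=capture("wrist");print(c["T_tool_cam"].round(3),c["camera_matrix"],c["dist"])
```

```text
[[ 0.001 -0.966 -0.258  0.066]
 [ 1.     0.001 -0.001  0.001]
 [ 0.001 -0.258  0.966 -0.169]
 [ 0.     0.     0.     1.   ]] [[308.6464338    0.         264.36081345]
 [  0.         308.6464338  191.96598855]
 [  0.           0.           1.        ]] [0.02648058 0.         0.         0.         0.        ]
```

Call:
carry_out:
  motion: "25 29 0 0 0 -1.6 1;25 29 0 0 0 0 1;25 29 0 0 0 0 1;25 29 0 0 0 0 1;25 29 0 0 0 0 1;25 29 0 0 0 0 1;25 29 0 0 0 0 1;25 29 0 0 0 0 1"

```text
t: 1.48
ee_pos: [0.5317, 0.0206, 0.2949]
ee_rot: [[0.998, -0.056, 0.003], [-0.056, -0.998, 0.008], [0.002, -0.008, -1.0]]
wrist_force: [0.4, -0.2, 0.9]
finger_gap: 0.0884
```

```bash
cat >> h.py <<'E'
def wshot(name):
    from rig import get_state,capture
    s=get_state();c=capture("wrist")
    T=np.eye(4);T[:3,:3]=s["ee_rot"];T[:3,3]=s["ee_pos"]
    c["world_from_camera"]=T@c["T_tool_cam"]
    np.savez(f"pics/{name}.npz",**c);cv2.imwrite(f"pics/{name}.png",c["img"][:,:,::-1])
    print(s["t"],s["ee_pos"].round(4));return c
E
python3 -c "
from h import *
wshot('w1')"
```

```text
1.4833 [0.5317 0.0206 0.2949]
```

View pics/w1.png

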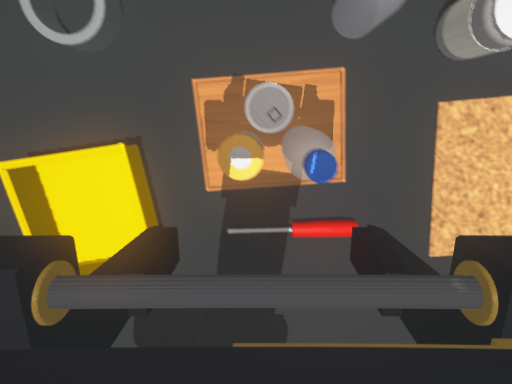

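```bash
cat >> h.py <<'E'
def fitc(c,lo,hi,box,minr=False):
    h=cv2.cvtColor(c["img"],cv2.COLOR_RGB2HSV);m=cv2.inRange(h,lo,hi)
    k=np.zeros_like(m);x0,y0,x1,y1=box;k[y0:y1,x0:x1]=m[y0:y1,x0:x1]
    cs=max(cv2.findContours(k,0,1)[0],key=cv2.contourArea)
    return cv2.fitEllipse(cv2.convexHull(cs)),cs.reshape(-1,2).astype(float)
E
cat > m1.py <<'E'
from h import *
import sys
n=sys.argv[1];c=load(n);h=cv2.cvtColor(c["img"],cv2.COLOR_RGB2HSV)
b=[int(x) for x in sys.argv[2:]]
for i,(nm,lo,hi) in enumerate((("cap",(100,120,40),(125,255,255)),("lid",(18,100,90),(32,255,255)),("tin",(0,0,75),(180,70,255)))):
    box=b[4*i:4*i+4]
    if box[0]<0: continue
    e,cs=fitc(c,lo,hi,box);print(nm,"ell",np.round(e[0],1),np.round(e[1],1))
    zs={"cap":.184,"lid":.080,"tin":.039}[nm]
    W=onplane(c,cv2.ellipse2Poly((int(e[0][0]),int(e[0][1])),(int(e[1][0]/2),int(e[1][1]/2)),int(e[2]),0,360,10),zs)
    print("   plane",onplane(c,e[0],zs)[0].round(4),"size",np.ptp(W[:,:2],0).round(4))
    P=cloud(c)[int(e[0][1])-3:int(e[0][1])+4,int(e[0][0])-3:int(e[0][0])+4].reshape(-1,3);print("   depth",np.nanmedian(P,0).round(4))
E
python3 m1.py w1 300 140 345 190 210 125 270 185 235 75 300 140
python3 - <<'E'
from h import *
c=load("w1")
cv2.imwrite("pics/w1c.png",cv2.resize(c["img"][55:205,180:360],None,fx=4,fy=4,interpolation=cv2.INTER_CUBIC)[:,:,::-1])
E
```

```text
cap ell [320.  165.8] [30.4 31.9]
   plane [ 0.5456 -0.0308  0.184 ] size [0.0281 0.0274]
   depth [ 0.5463 -0.03    0.1841]
lid ell [241.  157.5] [44. 46.]
   plane [0.5421 0.0507 0.08  ] size [0.0552 0.0532]
   depth [0.5429 0.0505 0.0811]
tin ell [268.8 107.2] [49.1 51.5]
   plane [0.601  0.0127 0.039 ] size [0.0638 0.0642]
   depth [0.6013 0.0137 0.0398]
```

View pics/w1c.png

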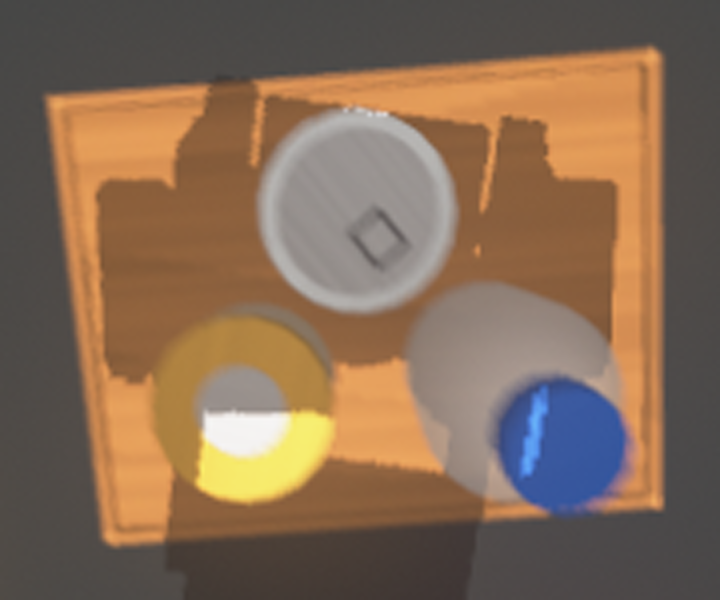

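Call:
carry_out:
  motion: "0 -30 0 0 0 3.2 1;0 -30 0 0 0 0 1;-10 0 0 0 0 0 1;0 0 0 0 0 0 1"

```text
t: 1.87
ee_pos: [0.5257, -0.0325, 0.2906]
ee_rot: [[1.0, 0.016, -0.003], [0.016, -1.0, 0.012], [-0.003, -0.012, -1.0]]
wrist_force: [0.2, 0.1, -0.2]
finger_gap: 0.088
```

```bash
python3 -c "
from h import *
wshot('w2')"
```

```text
1.8667 [ 0.5257 -0.0325  0.2906]
```

View pics/w2.png

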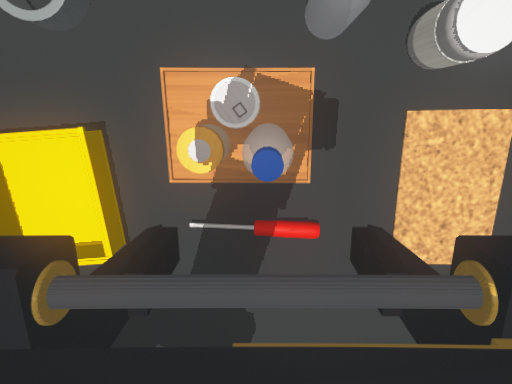

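```bash
python3 m1.py w2 248 140 288 185 170 120 230 180 205 72 265 132
python3 - <<'E'
from h import *
a=load("w1");b=load("w2")
for n,ba,bb,lo,hi in(("cap",(300,140,345,190),(248,140,288,185),(100,120,40),(125,255,255)),("lid",(210,125,270,185),(170,120,230,180),(18,100,90),(32,255,255)),("tin",(235,75,300,140),(205,72,265,132),(0,0,75),(180,70,255))):
    e,_=fitc(a,lo,hi,ba);f,_=fitc(b,lo,hi,bb)
    o,d=ray(a,e[0]);p,q=ray(b,f[0]);print(n,tri(o,d[0],p,q[0]))
# tray, mat corners by eye/by mask in w2
for nm,lo,hi,box,z in(("tray",(5,70,40),(20,255,255),(150,55,325,195),.010),("mat",(8,60,40),(24,255,255),(390,100,512,270),.004)):
    e,cs=fitc(b,lo,hi,box)
    r=cv2.minAreaRect((onplane(b,cv2.convexHull(cs.astype(np.float32)).reshape(-1,2),z)[:,:2]*1000).astype(np.float32));print(nm,r,cv2.boxPoints(r).round(0).tolist())
P=cloud(b)
for u,v in((300,75),(180,110),(168,120),(470,200),(480,25)):print(u,v,np.nanmedian(P[v-2:v+3,u-2:u+3].reshape(-1,3),0).round(4))
E
```

```text
cap ell [267. 164.] [31.3 33.8]
   plane [ 0.5441 -0.0338  0.184 ] size [0.0293 0.0272]
   depth [ 0.5441 -0.0338  0.1841]
lid ell [198.7 149.7] [45.3 47.2]
   plane [0.5419 0.0508 0.08  ] size [0.0543 0.0546]
   depth [0.543  0.0514 0.0811]
tin ell [234.6 102. ] [49.6 52. ]
   plane [0.5996 0.0105 0.039 ] size [0.0649 0.0629]
   depth [0.5996 0.0111 0.0402]
cap (array([ 0.54149308, -0.03379298,  0.16552886]), np.float64(0.001276326828152698))
lid (array([0.54213265, 0.05058783, 0.0807993 ]), np.float64(0.00020059280983968433))
tin (array([0.60057377, 0.01261829, 0.01874453]), np.float64(0.0012134288993108557))
tray ((564.4924926757812, 9.0782470703125), (161.63548278808594, 212.4012908935547), 1.0008069276809692) [[482.0, 114.0], [486.0, -99.0], [647.0, -96.0], [643.0, 117.0]]
mat ((475.62127685546875, -305.76800537109375), (240.5979461669922, 152.3157501220703), 1.4171773195266724) [[353.0, -233.0], [357.0, -385.0], [598.0, -379.0], [594.0, -227.0]]
300 75 [ 0.6374 -0.0764  0.0043]
180 110 [0.5878 0.092  0.0047]
168 120 [0.5736 0.1102 0.005 ]
470 200 [ 0.4631 -0.3409  0.0036]
480 25 [ 0.6748 -0.243   0.1106]
```

The triangulated heights and plane positions agree with the text: cap (0.543,-0.034), lid (0.542,0.051) and tin (0.600,0.011). I'm descending on the bottle's cap.

Call:
carry_out:
  motion: "9 0 -30 -0.7 0 -0.9 0.3;8 -1 -30 0 0 0 0.3;1 0 -30 0 0 0 0.3;0 0 -20 0 0 0 0.3;0 0 -15 0 0 0 0.3;0 0 0 0 0 0 0.3"
  grip_force: 15

```text
t: 2.42
ee_pos: [0.5461, -0.032, 0.1613]
ee_rot: [[1.0, -0.0, 0.002], [-0.0, -1.0, -0.001], [0.002, 0.001, -1.0]]
wrist_force: [-0.1, 0.4, -0.0]
finger_gap: 0.0577
```

Call:
carry_out:
  motion: "-2 -2 -8 0 0 0 0.3;0 0 -2 0 0 0 0.3;0 0 0 0 0 0 0.3"

```text
t: 2.67
ee_pos: [0.5449, -0.0337, 0.1519]
ee_rot: [[1.0, 0.001, 0.003], [0.001, -1.0, -0.002], [0.003, 0.002, -1.0]]
wrist_force: [0.1, -0.8, -0.2]
finger_gap: 0.0572
```

Run:
```python
from h import *
from rig import *
c=capture("scene");np.savez("pics/s2.npz",**c)
cv2.imwrite("pics/s2.png",cv2.resize(c["img"][60:260,140:340],None,fx=3,fy=3)[:,:,::-1])
c=wshot("w3");print(get_state()["ee_pos"])
```

```text
2.7167 [ 0.5449 -0.0337  0.152 ]
[ 0.54494402 -0.03376484  0.15224815]
```

View pics/s2.png

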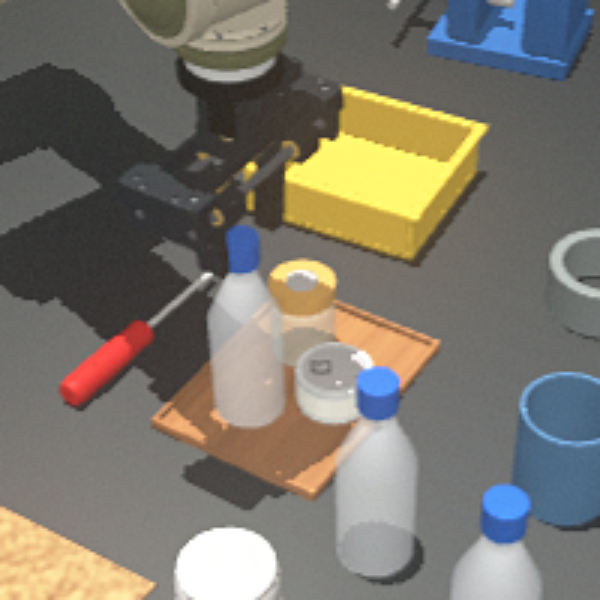

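View pics/w3.png

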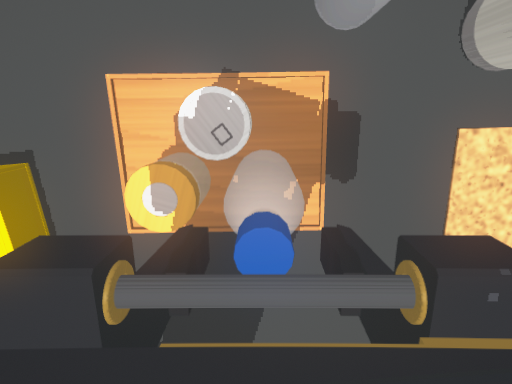

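Both views show the cap centred between the open fingers: wrist (264,244), and the midpoint of the fingers in the scene view. I'm closing.

Call:
carry_out:
  motion: "-1 0 0 0 0 0 -1;0 0 0 0 0 0 -1;0 0 0 0 0 0 -1;0 0 0 0 0 0 -1;0 0 0 0 0 0 -1;0 0 0 0 0 0 -1"
  grip_force: 12

```text
t: 3.27
ee_pos: [0.5449, -0.034, 0.1548]
ee_rot: [[1.0, 0.001, 0.008], [0.001, -1.0, -0.003], [0.008, 0.003, -1.0]]
wrist_force: [-0.3, -0.8, -1.7]
finger_gap: 0.0292
```

Call:
carry_out:
  motion: "0 0 10 0 0 0 -1;0 0 25 0 -0.4 0 -1;0 0 30 0 0 0 -1;0 0 30 0 0 0 -1;0 0 0 0 0 0 -1"

```text
t: 3.68
ee_pos: [0.5432, -0.0336, 0.2549]
ee_rot: [[1.0, 0.001, 0.012], [0.001, -1.0, -0.002], [0.012, 0.002, -1.0]]
wrist_force: [0.6, 0.2, 1.0]
finger_gap: 0.0289
```

Run:
```python
from h import *
from rig import *
c=capture("scene")
cv2.imwrite("pics/s3.png",cv2.resize(c["img"][60:260,140:340],None,fx=3,fy=3)[:,:,::-1])
print(get_state()["ee_pos"],get_state()["ee_rot"].round(3),get_state()["wrist_force"])
```

```text
[ 0.54255609 -0.03339476  0.25222058] [[ 1.     0.     0.008]
 [ 0.    -1.    -0.001]
 [ 0.008  0.001 -1.   ]] [ 0.42239601 -0.16033355 -0.5370891 ]
```

View pics/s3.png

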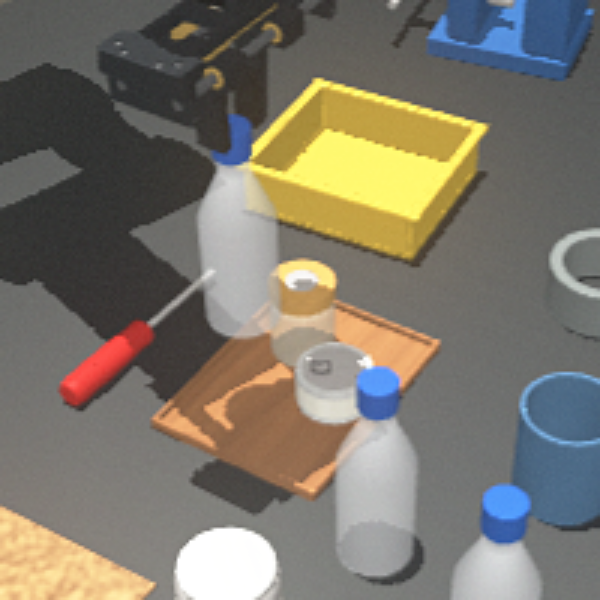

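Call:
carry_out:
  motion: "-2 -20 0 0 0.5 0 -1;-2 -35 0 0 0 0 -1;-2 -38 0 0 0 0 -1;-2 -38 0 0 0 0 -1;-2 -38 0 0 0 0 -1;-2 -38 0 0 0 0 -1;-1 -30 0 0 0 0 -1;0 -15 0 0 0 0 -1"

```text
t: 4.4
ee_pos: [0.525, -0.2913, 0.2472]
ee_rot: [[1.0, 0.008, -0.008], [0.008, -1.0, 0.005], [-0.008, -0.005, -1.0]]
wrist_force: [0.8, -0.6, -0.8]
finger_gap: 0.0291
```

Call:
carry_out:
  motion: "0 -10 0 0 0 0 -1;0 0 0 0 0 0 -1"

```text
t: 4.57
ee_pos: [0.5237, -0.3047, 0.2447]
ee_rot: [[1.0, 0.004, -0.011], [0.004, -1.0, 0.007], [-0.011, -0.007, -1.0]]
wrist_force: [1.1, -0.7, -1.1]
finger_gap: 0.0294
```

Call:
carry_out:
  motion: "0 0 -25 -0.4 -0.6 0 -1;0 0 -25 0 0 0 -1;0 0 -18 0 0 0 -1;0 0 -9 0 0 0 -1;0 0 -5 0 0 0 -1;0 0 0 0 0 0 -1"

```text
t: 5.07
ee_pos: [0.5243, -0.2989, 0.159]
ee_rot: [[1.0, 0.008, -0.001], [0.008, -1.0, 0.002], [-0.001, -0.002, -1.0]]
wrist_force: [-0.3, 0.1, 0.1]
finger_gap: 0.0294
```

Run:
```python
from rig import *
s=get_state();print(s["ee_pos"],s["ee_rot"].round(4),s["wrist_force"])
```

```text
[ 0.52429217 -0.29891355  0.15900489] [[ 1.0e+00  8.2e-03 -7.0e-04]
 [ 8.2e-03 -1.0e+00  2.0e-03]
 [-7.0e-04 -2.0e-03 -1.0e+00]] [-0.29549713  0.09154676  0.14864529]
```

Call:
carry_out:
  motion: "0 -1 -2 0 0 0 -1;0 0 -1 0 0 0 -1;0 0 -1 0 0 0 -1"

```text
t: 5.32
ee_pos: [0.5255, -0.2995, 0.1572]
ee_rot: [[1.0, 0.01, 0.002], [0.01, -1.0, -0.0], [0.002, 0.0, -1.0]]
wrist_force: [-0.0, 0.5, -1.0]
finger_gap: 0.0294
```

Call:
carry_out:
  motion: "0 0 -2 0 0 0 -1;0 0 -2 0 0 0 -1"

```text
t: 5.48
ee_pos: [0.5261, -0.2999, 0.1546]
ee_rot: [[1.0, 0.01, 0.004], [0.01, -1.0, -0.002], [0.004, 0.002, -1.0]]
wrist_force: [-1.2, 1.5, 12.2]
finger_gap: 0.0297
```

Call:
carry_out:
  motion: "0 0 -2 0 0 0 -1;0 0 -2 0 0 0 -1"

```text
t: 5.65
ee_pos: [0.5276, -0.301, 0.1547]
ee_rot: [[1.0, 0.009, 0.01], [0.01, -1.0, -0.007], [0.01, 0.007, -1.0]]
wrist_force: [-0.8, 2.2, 11.2]
finger_gap: 0.0296
```

Call:
carry_out:
  motion: "0 0 1 0.4 0.5 0 -1;0 0 0 0 0 0 -0.2;0 0 0 0 0 0 0;0 0 0 0 0 0 0.2;0 0 0 0 0 0 0.3;0 0 0 0 0 0 0.3"

```text
t: 6.15
ee_pos: [0.5279, -0.3015, 0.1567]
ee_rot: [[1.0, 0.009, 0.003], [0.009, -1.0, -0.001], [0.003, 0.001, -1.0]]
wrist_force: [0.3, -0.2, 0.3]
finger_gap: 0.0569
```

Run:
```python
from h import *
from rig import *
c=capture("scene")
cv2.imwrite("pics/s4.png",cv2.resize(c["img"][60:320,40:340],None,fx=2.3,fy=2.3)[:,:,::-1])
s=get_state();print(s["ee_pos"],s["ee_rot"].round(4),s["wrist_force"],s["finger_gap"])
```

```text
[ 0.52792462 -0.30154017  0.15669282] [[ 1.      0.0092  0.0031]
 [ 0.0092 -1.     -0.0011]
 [ 0.0031  0.0011 -1.    ]] [ 0.48176311 -0.08680408 -0.19726914] 0.05737299118788792
```

View pics/s4.png

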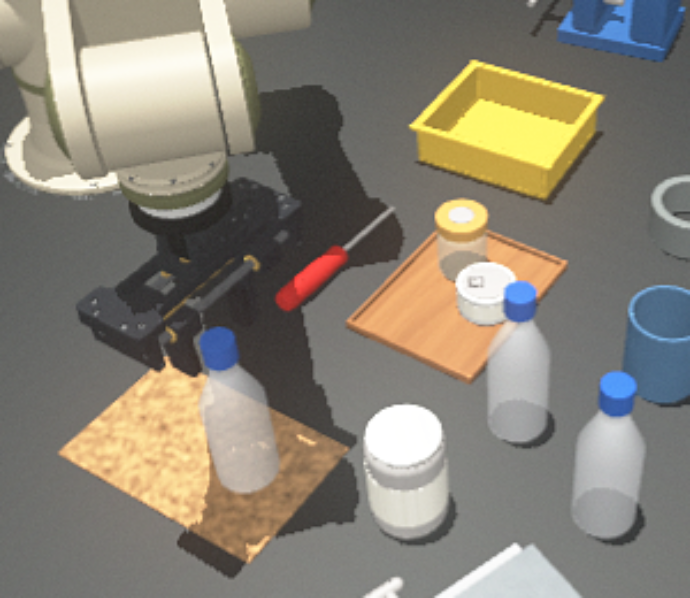

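The bottle stands upright on the mat at (240,430) in the picture and the fingers are open. Next I rise and go to the jar.

Call:
carry_out:
  motion: "0 0 20 0 0 0 0.3;0 0 30 0 0 -0.5 0.3;0 0 20 0 0 0 1;1 38 0 0 0 0 1;2 40 0 0 0 0 1;2 40 0 0 0 0 1;2 40 0 0 0 0 1;2 40 0 0 0 0 1"

```text
t: 6.87
ee_pos: [0.5343, -0.103, 0.2274]
ee_rot: [[1.0, -0.012, 0.001], [-0.012, -1.0, -0.0], [0.001, 0.0, -1.0]]
wrist_force: [1.0, 0.0, 0.2]
finger_gap: 0.088
```

Call:
carry_out:
  motion: "2 40 -10 0 0 0 1;2 40 -10 0 0 0 1;2 35 -10 0 0 0 1;0 20 -10 0 0 0 1;0 0 0 0 0 0 1"

```text
t: 7.28
ee_pos: [0.5386, 0.0428, 0.1875]
ee_rot: [[1.0, -0.006, 0.004], [-0.006, -1.0, 0.0], [0.004, -0.0, -1.0]]
wrist_force: [-0.1, -0.6, -0.7]
finger_gap: 0.0881
```

Call:
carry_out:
  motion: "3 8 -30 0 0.2 0.3 1;0 0 -30 0 0 0 1;0 0 -25 0 0 0 1;0 0 -15 0 0 0 1;0 0 -5 0 0 0 1;0 0 0 0 0 0 1"

```text
t: 7.78
ee_pos: [0.5428, 0.0492, 0.0808]
ee_rot: [[1.0, 0.002, 0.006], [0.002, -1.0, -0.001], [0.006, 0.001, -1.0]]
wrist_force: [0.4, -0.7, 0.4]
finger_gap: 0.0883
```

```bash
python3 -c "
from h import *
wshot('w4')"
```

```text
7.7833 [0.5428 0.0492 0.0808]
```

View pics/w4.png

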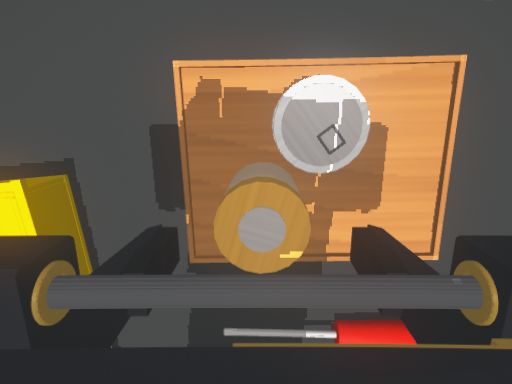

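The lid at (262,226) is centred between the fingers. I descend the rest of the way.

Call:
carry_out:
  motion: "0 1 -12 0 0.3 0 1;0 0 -9 0 0 0 1;0 0 -4 0 0 0 1;0 0 0 0 0 0 1"

```text
t: 8.17
ee_pos: [0.5452, 0.049, 0.0575]
ee_rot: [[1.0, 0.001, 0.007], [0.001, -1.0, -0.002], [0.007, 0.002, -1.0]]
wrist_force: [0.4, -0.0, 0.7]
finger_gap: 0.088
```

```bash
python3 m1.py w4 -1 0 0 0 205 170 320 280 265 70 380 180
```

```text
lid ell [261.9 225.3] [96.1 96.7]
   plane [0.5434 0.05   0.08  ] size [0.0599 0.0563]
   depth [0.544  0.0505 0.0811]
tin ell [320.8 123.3] [ 96.2 100.7]
   plane [0.6003 0.011  0.039 ] size [0.0638 0.065 ]
   depth [0.6006 0.0116 0.0401]
```

Call:
carry_out:
  motion: "-3 2 -2 0 0.4 0 1;0 0 0 0 0 0 -1;0 0 0 0 0 0 -1;0 0 0 0 0 0 -1;0 0 0 0 0 0 -1;0 0 0 0 0 0 -1"
  grip_force: 20

```text
t: 8.67
ee_pos: [0.5425, 0.0513, 0.0565]
ee_rot: [[1.0, 0.001, 0.001], [0.001, -1.0, -0.003], [0.001, 0.003, -1.0]]
wrist_force: [0.0, -1.3, 0.5]
finger_gap: 0.057
```

Call:
carry_out:
  motion: "0 0 10 0 0 0 -1;0 0 25 0 0 0 -1;0 0 30 0 0 0 -1;0 0 30 0 0 0 -1;0 0 10 0 0 0 -1;0 0 0 0 0 0 -1"

```text
t: 9.17
ee_pos: [0.5412, 0.0514, 0.1692]
ee_rot: [[1.0, 0.001, 0.001], [0.001, -1.0, -0.002], [0.001, 0.002, -1.0]]
wrist_force: [0.1, -0.0, -0.3]
finger_gap: 0.017
```

Run:
```python
from h import *
from rig import *
c=capture("scene")
cv2.imwrite("pics/s5.png",cv2.resize(c["img"][60:320,40:340],None,fx=2.3,fy=2.3)[:,:,::-1])
s=get_state();print(s["ee_pos"],s["ee_rot"].round(4),s["wrist_force"],s["finger_gap"])
```

```text
[0.5411294  0.05142366 0.16848816] [[ 1.0e+00  1.0e-03  2.0e-04]
 [ 1.0e-03 -1.0e+00 -2.4e-03]
 [ 2.0e-04  2.4e-03 -1.0e+00]] [-0.3881022  -0.00990144  0.91369975] 0.013225378674475544
```

View pics/s5.png

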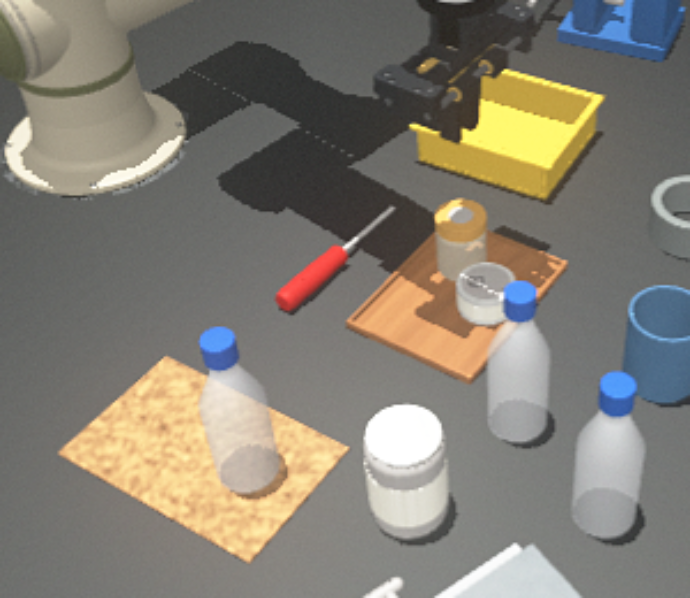

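The jar slipped out of the grip but still stands. I'm checking where it is.

Call:
carry_out:
  motion: "0 0 10 0 0 0 1;0 0 0 0 0 0 1;0 0 0 0 0 0 1;0 0 0 0 0 0 1;0 0 0 0 0 0 1;0 0 0 0 0 0 1"

```text
t: 9.72
ee_pos: [0.5396, 0.0515, 0.176]
ee_rot: [[1.0, 0.001, -0.006], [0.001, -1.0, -0.002], [-0.006, 0.002, -1.0]]
wrist_force: [0.6, 0.5, 0.1]
finger_gap: 0.0508
```

```bash
python3 -c "
from h import *
wshot('w5')"
```

```text
9.7167 [0.5396 0.0515 0.176 ]
```

View pics/w5.png

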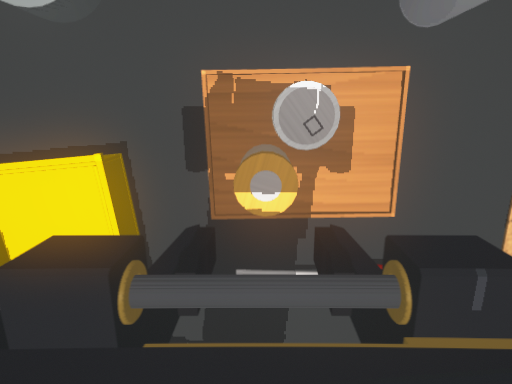

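```bash
python3 m1.py w5 -1 0 0 0 225 145 305 222 265 75 348 156
```

```text
lid ell [265.4 183.7] [63.5 64.1]
   plane [0.5419 0.05   0.08  ] size [0.0563 0.0565]
   depth [0.5428 0.0503 0.0811]
tin ell [305.7 114.9] [67.4 69.8]
   plane [0.5999 0.0113 0.039 ] size [0.0631 0.0633]
   depth [0.6008 0.0121 0.0398]
```

Call:
carry_out:
  motion: "1 0 -30 0 -0.3 0 1;1 0 -10 0 0 0 1;0 0 0 0 0 0 1;0 0 0 0 0 0 1;0 0 0 0 0 0 1;0 0 0 0 0 0 1;0 0 0 0 0 0 1"

```text
t: 10.35
ee_pos: [0.5426, 0.0514, 0.1371]
ee_rot: [[1.0, 0.001, 0.001], [0.001, -1.0, -0.002], [0.001, 0.002, -1.0]]
wrist_force: [0.2, 0.0, -0.3]
finger_gap: 0.0884
```

The jar hasn't moved: (0.542,0.050). The fingers simply hadn't finished closing, so I'll retry with more closing rows.

Call:
carry_out:
  motion: "0 -1 -30 0 0 0 1;0 0 -25 0 0 0 1;0 0 -15 0 0 0 1;0 0 -6 0 0 0 1;0 0 0 0 0 0 1"

```text
t: 10.77
ee_pos: [0.5452, 0.0502, 0.063]
ee_rot: [[1.0, 0.001, 0.011], [0.001, -1.0, -0.003], [0.011, 0.003, -1.0]]
wrist_force: [0.3, -0.8, -0.4]
finger_gap: 0.088
```

Call:
carry_out:
  motion: "-2 0 -6 0.2 0.6 0 1;0 0 -2 0 0 0 1;0 0 0 0 0 0 1"

```text
t: 11.02
ee_pos: [0.5444, 0.0501, 0.0569]
ee_rot: [[1.0, 0.001, 0.003], [0.001, -1.0, 0.0], [0.003, -0.0, -1.0]]
wrist_force: [-0.3, 0.2, -0.0]
finger_gap: 0.0879
```

Call:
carry_out:
  motion: "-2 0 -5 0 0 0 -1;0 0 0 0 0 0 -1;0 0 0 0 0 0 -1;0 0 0 0 0 0 -1;0 0 0 0 0 0 -1;0 0 0 0 0 0 -1;0 0 0 0 0 0 -1;0 0 0 0 0 0 -1"
  grip_force: 25

```text
t: 11.68
ee_pos: [0.5432, 0.0501, 0.0533]
ee_rot: [[1.0, 0.001, 0.006], [0.001, -1.0, 0.0], [0.006, -0.0, -1.0]]
wrist_force: [0.4, 1.2, -1.3]
finger_gap: 0.0567
```

```bash
python3 -c "
from h import *
from rig import *
s=get_state();print(s['ee_pos'],s['ee_rot'].round(3),s['finger_gap'],s['wrist_force'])
wshot('w6')"
```

```text
[0.5431758  0.05005409 0.05332135] [[ 1.     0.001  0.006]
 [ 0.001 -1.     0.   ]
 [ 0.006 -0.    -1.   ]] 0.05667009670584842 [ 0.39826025  1.18511551 -1.27656898]
11.6833 [0.5432 0.0501 0.0533]
```

View pics/w6.png

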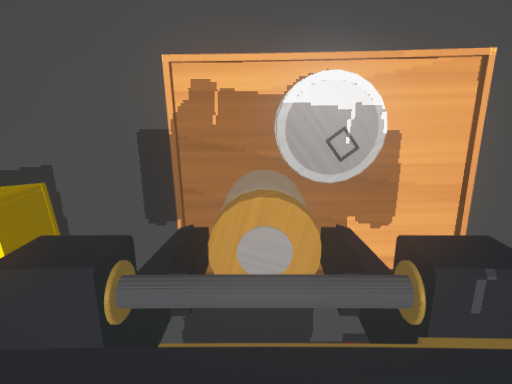

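Call:
carry_out:
  motion: "0 0 0 0 0.3 0 -1;0 0 0 0 0 0 -1;0 0 4 0 0 0 -1;0 0 4 0 0 0 -1;0 0 5 0 0 0 -1"
  grip_force: 45

```text
t: 12.15
ee_pos: [0.5425, 0.0501, 0.0662]
ee_rot: [[1.0, 0.001, -0.002], [0.001, -1.0, 0.0], [-0.002, -0.0, -1.0]]
wrist_force: [-0.3, 0.5, -1.5]
finger_gap: 0.0557
```

Call:
carry_out:
  motion: "0 0 8 0 0 0 -1;0 0 10 0 0 0 -1;0 0 12 0 0 0 -1;0 0 15 0 0 0 -1;0 0 5 0 0 0 -1;0 0 0 0 0 0 -1"

```text
t: 12.65
ee_pos: [0.543, 0.0501, 0.1235]
ee_rot: [[1.0, 0.001, 0.001], [0.001, -1.0, -0.0], [0.001, 0.0, -1.0]]
wrist_force: [-0.3, 0.6, -1.0]
finger_gap: 0.0562
```

Run:
```python
from h import *
from rig import *
c=capture("scene")
cv2.imwrite("pics/s6.png",cv2.resize(c["img"][60:320,40:340],None,fx=2.3,fy=2.3)[:,:,::-1])
s=get_state();print(s["ee_pos"],s["ee_rot"].round(4),s["wrist_force"],s["finger_gap"])
```

```text
[0.54300459 0.05006752 0.12308324] [[ 1.0e+00  1.3e-03  1.2e-03]
 [ 1.3e-03 -1.0e+00 -1.0e-04]
 [ 1.2e-03  1.0e-04 -1.0e+00]] [ 0.34757272  0.72296815 -0.7107363 ] 0.05597040228797908
```

View pics/s6.png

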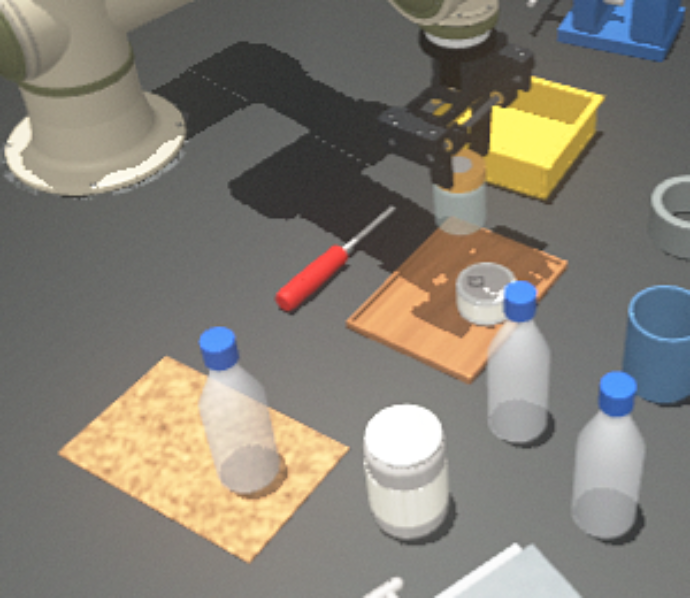

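Call:
carry_out:
  motion: "-15 -15 12 0 0 0 -1;-28 -25 12 0 0 0 -1;-28 -27 8 0 0 0 -1;-28 -28 0 0 0 0 -1;-20 -34 0 0 0 0 -1;-5 -38 0 0 0 0 -1;0 -40 0 0 0 0 -1;0 -40 0 0 0 0 -1"

```text
t: 13.37
ee_pos: [0.4097, -0.1979, 0.1522]
ee_rot: [[1.0, 0.012, -0.004], [0.012, -1.0, 0.003], [-0.004, -0.003, -1.0]]
wrist_force: [1.0, 0.2, -1.1]
finger_gap: 0.056
```

Call:
carry_out:
  motion: "0 -38 0 0 0 0 -1;0 -30 0 0 0 0 -1;0 -15 0 0 0 0 -1;0 0 0 0 0 0 -1"

```text
t: 13.7
ee_pos: [0.4066, -0.2913, 0.1499]
ee_rot: [[1.0, 0.005, -0.005], [0.005, -1.0, 0.003], [-0.005, -0.003, -1.0]]
wrist_force: [-0.9, 0.5, -1.3]
finger_gap: 0.056
```

Call:
carry_out:
  motion: "3 -7 -25 -0.2 -0.3 0 -1;2 0 -25 0 0 0 -1;0 0 -18 0 0 0 -1;0 0 -9 0 0 0 -1;0 0 -4 0 0 0 -1;0 0 0 0 0 0 -1"

```text
t: 14.2
ee_pos: [0.411, -0.2954, 0.0643]
ee_rot: [[1.0, 0.004, -0.001], [0.004, -1.0, 0.002], [-0.001, -0.002, -1.0]]
wrist_force: [-0.5, -0.4, -2.2]
finger_gap: 0.0558
```

Call:
carry_out:
  motion: "0 0 -4 0 0 0 -1;0 0 -3 0 0 0 -1;0 0 -2 0 0 0 -1"

```text
t: 14.45
ee_pos: [0.412, -0.2954, 0.0569]
ee_rot: [[1.0, 0.005, 0.001], [0.005, -1.0, -0.0], [0.001, 0.0, -1.0]]
wrist_force: [-0.8, 0.1, -1.9]
finger_gap: 0.0559
```

Call:
carry_out:
  motion: "0 0 -2 0 0 0 -1;0 0 -2 0 0 0 -1"

```text
t: 14.62
ee_pos: [0.4125, -0.2957, 0.0534]
ee_rot: [[1.0, 0.006, 0.002], [0.006, -1.0, -0.002], [0.002, 0.002, -1.0]]
wrist_force: [0.4, 0.5, -2.4]
finger_gap: 0.0559
```

Call:
carry_out:
  motion: "0 0 -1.5 0 0 0 -1"

```text
t: 14.7
ee_pos: [0.4128, -0.2958, 0.053]
ee_rot: [[1.0, 0.005, 0.003], [0.005, -1.0, -0.002], [0.003, 0.002, -1.0]]
wrist_force: [-5.1, 6.7, 23.8]
finger_gap: 0.056
```

Call:
carry_out:
  motion: "0 0 -1.5 0.1 0.1 0 -1"

```text
t: 14.78
ee_pos: [0.413, -0.2959, 0.0531]
ee_rot: [[1.0, 0.006, 0.002], [0.006, -1.0, -0.001], [0.002, 0.001, -1.0]]
wrist_force: [-5.2, 5.4, 20.7]
finger_gap: 0.056
```

Call:
carry_out:
  motion: "0 0 0.5 0 0 0 -1;0 0 0 0 0 0 0.6;0 0 0 0 0 0 1;0 0 0 0 0 0 1;0 0 0 0 0 0 1;0 0 0 0 0 0 1"

```text
t: 15.28
ee_pos: [0.4138, -0.2969, 0.0551]
ee_rot: [[1.0, 0.005, 0.004], [0.005, -1.0, -0.004], [0.004, 0.004, -1.0]]
wrist_force: [0.4, -0.4, 0.3]
finger_gap: 0.0865
```

Call:
carry_out:
  motion: "0 0 10 0 0 0 1;0 0 30 0 0 0 1;0 0 35 0 0 0 1;0 0 35 0 0 0 1;0 10 30 0 0 0 1;0 35 10 0 0 0 1;8 38 0 0 0 0 1;20 34 0 0 0 0 1"

```text
t: 15.95
ee_pos: [0.4385, -0.1796, 0.2164]
ee_rot: [[1.0, -0.004, 0.006], [-0.004, -1.0, -0.004], [0.006, 0.004, -1.0]]
wrist_force: [0.6, -0.6, -0.0]
finger_gap: 0.0881
```

Call:
carry_out:
  motion: "22 34 0 0 0 0 1;22 34 0 0 0 0 1;22 34 0 0 0 0 1;22 34 -5 0 0 0 1;22 34 -5 0 0 0 1;20 25 -5 0 0 0 1;10 0 0 0 0 0 1;0 0 0 0 0 0 1"

```text
t: 16.62
ee_pos: [0.5826, 0.031, 0.2092]
ee_rot: [[1.0, 0.001, 0.015], [0.001, -1.0, -0.007], [0.015, 0.007, -1.0]]
wrist_force: [-0.0, -0.9, 0.3]
finger_gap: 0.0886
```

Run:
```python
from h import *
from rig import *
c=capture("scene")
cv2.imwrite("pics/s7.png",cv2.resize(c["img"][60:320,40:340],None,fx=2.3,fy=2.3)[:,:,::-1])
s=get_state();print(s["ee_pos"],s["ee_rot"].round(4),s["wrist_force"],s["finger_gap"])
wshot("w7")
```

```text
[0.58181169 0.03087999 0.2092304 ] [[ 9.999e-01  9.000e-04  1.500e-02]
 [ 1.000e-03 -1.000e+00 -6.700e-03]
 [ 1.500e-02  6.700e-03 -9.999e-01]] [-1.00896775  0.77508883 -0.17075352] 0.08834710391320115
16.6667 [0.5818 0.0309 0.2092]
```

View pics/s7.png

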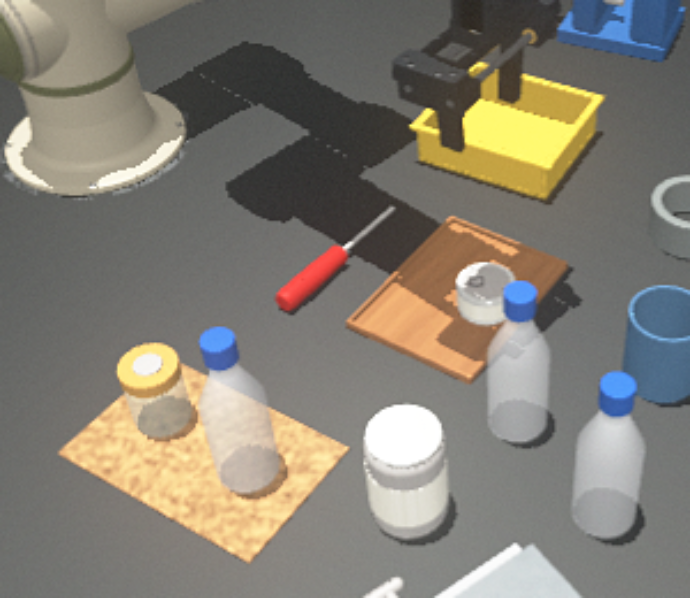

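View pics/w7.png

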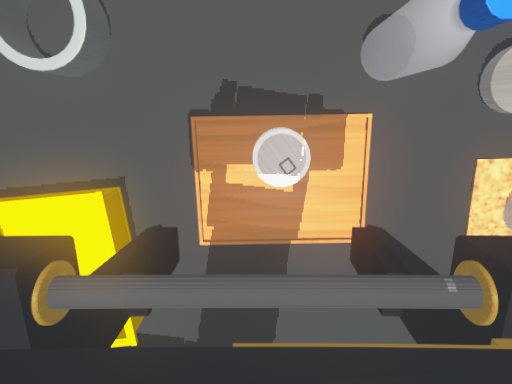

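Bottle and jar stand on the mat, at (245,440) and (160,395) in the crop. Now the tin: I move over it and descend.

```bash
python3 m1.py w7 -1 0 0 0 -1 0 0 0 245 120 320 195
```

```text
tin ell [280.9 156.8] [58.2 60.1]
   plane [0.6001 0.0111 0.039 ] size [0.0664 0.0642]
   depth [0.6011 0.0121 0.0397]
```

Call:
carry_out:
  motion: "18 -20 -20 0.4 0.9 0 1;0 0 -38 0 0 0 1;0 0 -36 0 0 0 1;0 0 -25 0 0 0 1;0 0 -10 0 0 0 1;0 0 0 0 0 0 1"

```text
t: 17.22
ee_pos: [0.597, 0.003, 0.082]
ee_rot: [[1.0, -0.008, 0.007], [-0.008, -1.0, -0.002], [0.007, 0.002, -1.0]]
wrist_force: [-0.1, 0.8, -0.3]
finger_gap: 0.0883
```

Call:
carry_out:
  motion: "3 8 -5 0 0.3 0.4 1;0 0 -12 0 0 0 1;0 0 -6 0 0 0 1;0 0 0 0 0 0 1"

```text
t: 17.55
ee_pos: [0.6019, 0.0105, 0.0624]
ee_rot: [[1.0, -0.002, 0.008], [-0.002, -1.0, -0.003], [0.008, 0.003, -1.0]]
wrist_force: [-0.1, 0.3, -0.2]
finger_gap: 0.088
```

```bash
python3 -c "
from h import *
wshot('w8')"
```

```text
17.55 [0.6019 0.0105 0.0624]
```

View pics/w8.png

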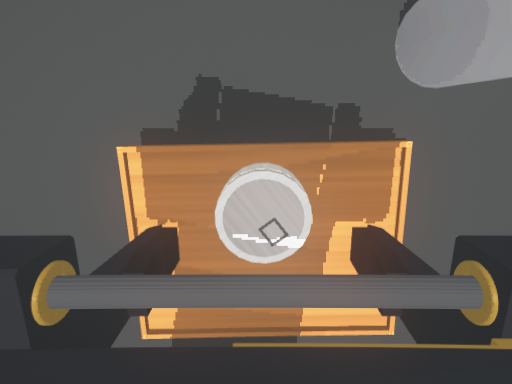

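The tin at (264,215) is centred between the fingers. I go down around it.

Call:
carry_out:
  motion: "-1 0 -20 0.1 0.4 0 1;0 0 -18 0 0 0 1;0 0 -8 0 0 0 1;0 0 -2 0 0 0 1;0 0 0 0 0 0 1"

```text
t: 18.02
ee_pos: [0.6035, 0.0103, 0.0173]
ee_rot: [[1.0, -0.001, 0.008], [-0.001, -1.0, -0.003], [0.008, 0.003, -1.0]]
wrist_force: [-0.6, 0.2, 0.2]
finger_gap: 0.0882
```

Call:
carry_out:
  motion: "-3 0 -6 0.1 0.4 0 1;0 0 -3 0 0 0 1;0 0 0 0 0 0 -1;0 0 0 0 0 0 -1;0 0 0 0 0 0 -1;0 0 0 0 0 0 -1;0 0 0 0 0 0 -1;0 0 0 0 0 0 -1"
  grip_force: 40

```text
t: 18.68
ee_pos: [0.6019, 0.01, 0.011]
ee_rot: [[1.0, -0.001, 0.006], [-0.001, -1.0, -0.002], [0.006, 0.002, -1.0]]
wrist_force: [-0.0, 0.1, -0.8]
finger_gap: 0.0627
```

Call:
carry_out:
  motion: "0 0 0 0 0 0 -1;0 0 0 0 0 0 -1;0 0 4 0 0 0 -1;0 0 5 0 0 0 -1"

```text
t: 19.02
ee_pos: [0.6012, 0.0101, 0.0195]
ee_rot: [[1.0, -0.001, 0.004], [-0.001, -1.0, -0.002], [0.004, 0.001, -1.0]]
wrist_force: [-0.2, -1.1, -2.0]
finger_gap: 0.0625
```

Call:
carry_out:
  motion: "0 0 20 0.1 0.2 0 -1;0 0 30 0 0 0 -1;0 0 35 0 0 0 -1;0 0 30 0 0 0 -1;-10 20 10 0 0 0 -1;-18 34 0 0 0 0 -1;-18 35 0 0 0 1 -1;-18 35 0 0 0 1 -1"

```text
t: 19.68
ee_pos: [0.5367, 0.1318, 0.1551]
ee_rot: [[1.0, 0.025, 0.006], [0.025, -1.0, -0.0], [0.006, 0.0, -1.0]]
wrist_force: [1.1, 0.2, -1.3]
finger_gap: 0.0622
```

Call:
carry_out:
  motion: "-18 35 0 0 0 1 -1;-18 35 0 0 0 1 -1;-18 35 0 0 0 1 -1;-12 20 0 0 0 1 -1;0 0 0 0 0 0 -1"

```text
t: 20.1
ee_pos: [0.4633, 0.2669, 0.159]
ee_rot: [[0.995, 0.103, 0.01], [0.103, -0.995, 0.003], [0.01, -0.002, -1.0]]
wrist_force: [0.3, -0.6, -1.5]
finger_gap: 0.0625
```

Run:
```python
from h import *
from rig import *
wshot("w9")
c=capture("scene")
cv2.imwrite("pics/s9.png",cv2.resize(c["img"][30:230,140:340],None,fx=3,fy=3)[:,:,::-1])
```

```text
20.1 [0.4633 0.2669 0.159 ]
```

View pics/w9.png

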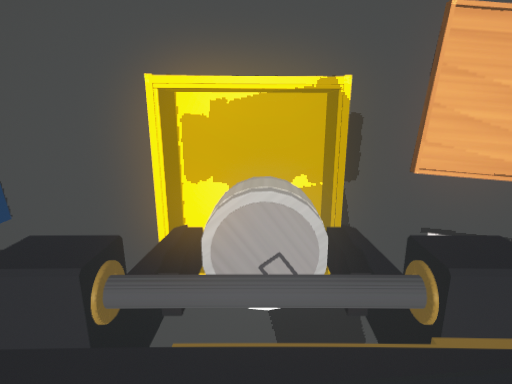

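View pics/s9.png

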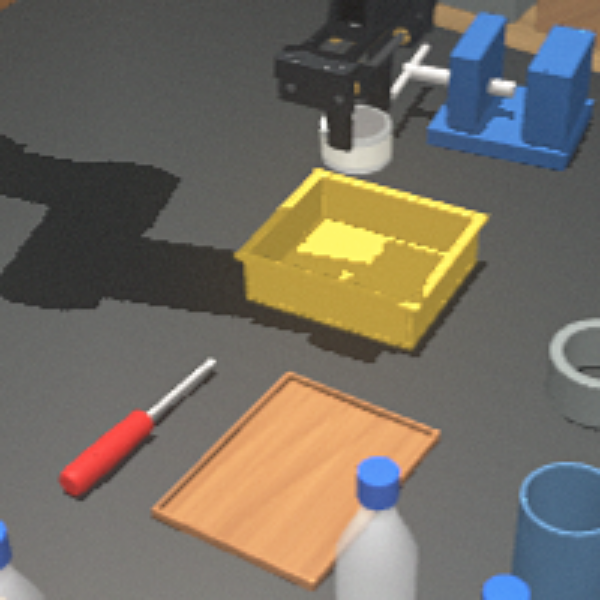

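Run:
```python
from h import *
c=load("w9");t=load("top0")
print(onplane(c,[(147,76),(351,77)],.055).round(4))
# inner floor corners in w9
print(onplane(c,[(176,93),(327,93)],.004).round(4))
print(cloud(c)[105:115,250:260].reshape(-1,3).mean(0))
```

```text
[[0.5464 0.3733 0.055 ]
 [0.5634 0.2046 0.055 ]]
[[0.5371 0.3633 0.004 ]
 [0.5529 0.2131 0.004 ]]
[0.52957774 0.28368024 0.00441995]
```

Call:
carry_out:
  motion: "-5 12 -8 -0.2 0.5 0 -1;0 0 -30 0 0 0 -1;0 0 -30 0 0 0 -1;0 0 -25 0 0 0 -1;0 0 -12 0 0 0 -1;0 0 0 0 0 0 -1"

```text
t: 20.7
ee_pos: [0.466, 0.2701, 0.0526]
ee_rot: [[0.996, 0.089, 0.009], [0.09, -0.996, -0.001], [0.009, 0.002, -1.0]]
wrist_force: [0.1, 0.8, -1.4]
finger_gap: 0.0625
```

Call:
carry_out:
  motion: "-5 8 -10 0.1 0.5 0 -1;-2 1 -12 0 0 0 -1;0 0 -8 0 0 0 -1;0 0 -4 0 0 0 -1;0 0 0 0 0 0 -1"

```text
t: 21.12
ee_pos: [0.462, 0.278, 0.0188]
ee_rot: [[0.996, 0.084, 0.003], [0.084, -0.996, 0.002], [0.003, -0.002, -1.0]]
wrist_force: [-0.3, 0.2, -2.1]
finger_gap: 0.0624
```

Call:
carry_out:
  motion: "0 0 -3 -0.1 0.2 0 -1;0 0 -2 0 0 0 -1;0 0 -2 0 0 0 -1"

```text
t: 21.37
ee_pos: [0.4634, 0.2783, 0.013]
ee_rot: [[0.997, 0.083, 0.002], [0.083, -0.997, 0.001], [0.002, -0.001, -1.0]]
wrist_force: [0.7, 0.3, -1.8]
finger_gap: 0.0626
```

Call:
carry_out:
  motion: "0 0 -1.5 0 0 0 -1"

```text
t: 21.45
ee_pos: [0.4635, 0.2784, 0.0116]
ee_rot: [[0.997, 0.083, 0.002], [0.083, -0.997, 0.001], [0.002, -0.001, -1.0]]
wrist_force: [0.1, 0.1, -1.3]
finger_gap: 0.0623
```

Call:
carry_out:
  motion: "0 0 -1.5 0 0 0 -1"

```text
t: 21.53
ee_pos: [0.4637, 0.2785, 0.0106]
ee_rot: [[0.997, 0.083, 0.003], [0.083, -0.997, 0.001], [0.003, -0.001, -1.0]]
wrist_force: [-7.8, -1.0, 21.6]
finger_gap: 0.0623
```

Call:
carry_out:
  motion: "0 0 0.5 0 0 0 -1;0 0 0 0 0 0 0.7;0 0 0 0 0 0 0.7;0 0 0 0 0 0 0.7;0 0 0 0 0 0 0.7;0 0 0 0 0 0 0.7"

```text
t: 22.03
ee_pos: [0.4643, 0.2787, 0.0119]
ee_rot: [[0.997, 0.083, 0.005], [0.083, -0.997, 0.002], [0.005, -0.002, -1.0]]
wrist_force: [-0.2, -0.4, 0.4]
finger_gap: 0.075
```

Call:
carry_out:
  motion: "0 0 10 0 0 0 0.7;0 0 30 0 0 0 0.7;0 0 38 0 0 0 0.7;0 0 38 0 0 0 1;0 -10 30 0 0 0 1;0 0 0 0 0 0 1"

```text
t: 22.53
ee_pos: [0.4617, 0.2676, 0.166]
ee_rot: [[0.996, 0.084, 0.001], [0.084, -0.996, 0.001], [0.001, -0.001, -1.0]]
wrist_force: [0.1, -0.5, 0.0]
finger_gap: 0.0877
```

Run:
```python
from h import *
from rig import *
wshot("w10")
c=capture("scene")
cv2.imwrite("pics/s10.png",cv2.resize(c["img"][30:230,140:340],None,fx=3,fy=3)[:,:,::-1])
```

```text
22.5333 [0.4617 0.2676 0.166 ]
```

View pics/s10.png

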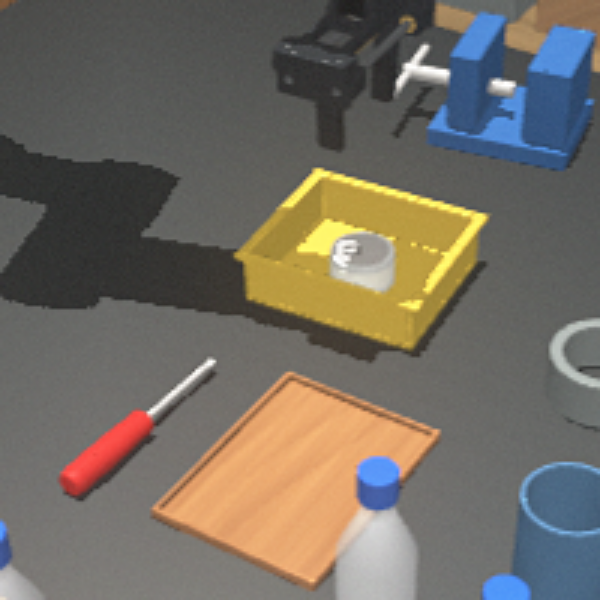

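The tin lies flat in the tub at (362,262). Back to the mat for the jar, which goes back first.

Call:
carry_out:
  motion: "-4 -30 10 0 0 -2.4 1;-4 -40 8 0 0 -2.4 1;-4 -41 5 0 0 0 1;-4 -41 0 0 0 0 1;-4 -41 0 0 0 0 1;-4 -41 0 0 0 0 1;-4 -41 0 0 0 0 1;-4 -41 0 0 0 0 1"

```text
t: 23.3
ee_pos: [0.4191, -0.0489, 0.1744]
ee_rot: [[1.0, 0.009, -0.025], [0.009, -1.0, 0.002], [-0.025, -0.002, -1.0]]
wrist_force: [1.2, -1.2, 0.6]
finger_gap: 0.0881
```

Call:
carry_out:
  motion: "-3 -41 0 0 0 0 1;-3 -41 0 0 0 0 1;-3 -41 0 0 0 0 1;-3 -41 0 0 0 0 1;-3 -35 0 0 0 0 1;0 -20 0 0 0 0 1;0 0 0 0 0 0 1"

```text
t: 23.88
ee_pos: [0.3962, -0.2771, 0.1646]
ee_rot: [[0.999, 0.001, -0.039], [0.002, -1.0, 0.014], [-0.039, -0.014, -0.999]]
wrist_force: [0.1, -0.8, 0.1]
finger_gap: 0.0881
```

```bash
python3 -c "
from h import *
wshot('w11')"
```

```text
23.8833 [ 0.3962 -0.2771  0.1646]
```

View pics/w11.png

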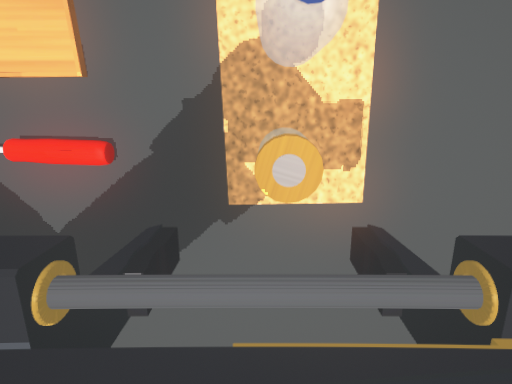

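```bash
python3 m1.py w11 -1 0 0 0 245 125 335 212 -1 0 0 0 | head -4
```

```text
lid ell [287.5 172.1] [73.4 93.3]
   plane [ 0.4088 -0.2957  0.08  ] size [0.0616 0.0766]
   depth [ 0.4092 -0.2953  0.0811]
```

Call:
carry_out:
  motion: "8 -10 -8 -0.8 -2.2 0 1;4 -8 -15 0 0 0 1;0 0 -20 0 0 0 1;0 0 0 0 0 0 1"

```text
t: 24.27
ee_pos: [0.4084, -0.2883, 0.117]
ee_rot: [[1.0, 0.005, -0.003], [0.005, -1.0, 0.006], [-0.003, -0.006, -1.0]]
wrist_force: [-0.1, -0.4, -0.3]
finger_gap: 0.0879
```

```bash
cat >> h.py <<'E'
def lidc(c,zlo,zhi,xr,yr):
    P=cloud(c).reshape(-1,3);m=(P[:,2]>zlo)&(P[:,2]<zhi)&(P[:,0]>xr[0])&(P[:,0]<xr[1])&(P[:,1]>yr[0])&(P[:,1]<yr[1])
    Q=P[m];c_,r=cv2.minEnclosingCircle((Q[:,:2]*1000).astype(np.float32));return c_,r,np.median(Q,0),len(Q)
E
python3 -c "
from h import *
c=wshot('w12');print(lidc(c,.075,.086,(.36,.46),(-.35,-.24)))
c=load('w11');print(lidc(c,.075,.086,(.36,.46),(-.35,-.24)))
c=load('w5');print(lidc(c,.075,.086,(.49,.59),(.0,.1)))"
```

```text
24.2667 [ 0.4084 -0.2883  0.117 ]
((410.89007568359375, -297.1690673828125), 29.232267379760742, array([ 0.41243762, -0.29674942,  0.08041351]), 5135)
((411.10028076171875, -296.5236511230469), 28.875959396362305, array([ 0.41237179, -0.29655623,  0.0803809 ]), 3665)
((541.0018310546875, 49.78715515136719), 28.897192001342773, array([0.54220316, 0.05023439, 0.08043143]), 3225)
```

View pics/w12.png

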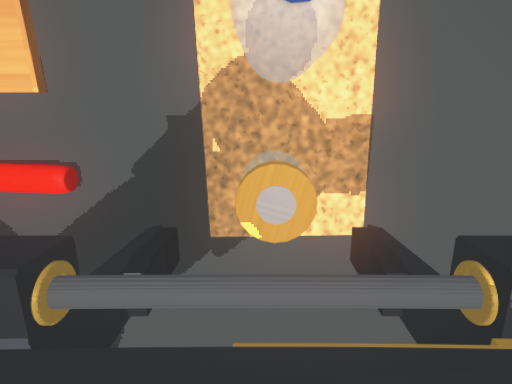

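Call:
carry_out:
  motion: "3 -8 -15 -0.3 -0.2 0 1;0 0 -20 0 0 0 1;0 0 -10 0 0 0 1;0 0 -5 0 0 0 1;0 0 0 0 0 0 1"

```text
t: 24.73
ee_pos: [0.4143, -0.2936, 0.0711]
ee_rot: [[1.0, 0.01, 0.004], [0.01, -1.0, -0.003], [0.004, 0.003, -1.0]]
wrist_force: [-0.1, -0.5, 0.2]
finger_gap: 0.0882
```

Call:
carry_out:
  motion: "-2 -3 -9 0.2 0.2 -0.5 1;0 0 -6 0 0 0 1;0 0 -2 0 0 0 1;0 0 0 0 0 0 1"

```text
t: 25.07
ee_pos: [0.4131, -0.2971, 0.055]
ee_rot: [[1.0, 0.001, 0.003], [0.001, -1.0, -0.001], [0.003, 0.001, -1.0]]
wrist_force: [-0.3, 0.2, -0.1]
finger_gap: 0.0879
```

Call:
carry_out:
  motion: "-1 0 -3 0 0.1 0 -1;0 0 0 0 0 0 -1;0 0 0 0 0 0 -1;0 0 0 0 0 0 -1;0 0 0 0 0 0 -1;0 0 0 0 0 0 -1;0 0 0 0 0 0 -1;0 0 0 0 0 0 -1"
  grip_force: 45

```text
t: 25.73
ee_pos: [0.4122, -0.2974, 0.0526]
ee_rot: [[1.0, 0.001, 0.002], [0.001, -1.0, -0.002], [0.002, 0.002, -1.0]]
wrist_force: [-0.0, -0.0, -2.0]
finger_gap: 0.0563
```

Call:
carry_out:
  motion: "0 0 0 0 0 0 -1;0 0 0 0 0 0 -1;0 0 4 0 0 0 -1;0 0 5 0 0 0 -1;0 0 8 0 0 0 -1"

```text
t: 26.15
ee_pos: [0.4115, -0.2966, 0.0693]
ee_rot: [[1.0, 0.001, -0.001], [0.001, -1.0, 0.0], [-0.001, -0.0, -1.0]]
wrist_force: [-0.9, -0.1, -1.5]
finger_gap: 0.0559
```

Call:
carry_out:
  motion: "0 0 20 0 0 0 -1;0 0 30 0 0 0 -1;0 5 30 0 0 0 -1;0 20 15 0 0 0 -1;0 35 0 0 0 0 -1;5 38 0 0 0 0 -1;15 36 0 0 0 0 -1;20 34 0 0 0 0 -1"

```text
t: 26.82
ee_pos: [0.4497, -0.128, 0.1767]
ee_rot: [[1.0, -0.01, 0.006], [-0.01, -1.0, -0.006], [0.006, 0.006, -1.0]]
wrist_force: [1.2, -1.0, -1.3]
finger_gap: 0.0559
```

Call:
carry_out:
  motion: "20 34 0 0 0 0 -1;20 34 0 0 0 0 -1;20 34 0 0 0 0 -1;15 34 0 0 0 0 -1;12 25 0 0 0 0 -1;5 15 0 0 0 0 -1;0 0 0 0 0 0 -1"

```text
t: 27.4
ee_pos: [0.5459, 0.0644, 0.1834]
ee_rot: [[1.0, -0.004, 0.014], [-0.004, -1.0, -0.007], [0.014, 0.007, -1.0]]
wrist_force: [0.2, -0.4, -1.0]
finger_gap: 0.0561
```

Call:
carry_out:
  motion: "-4 -14 -10 0.4 0.8 0.2 -1;0 0 -30 0 0 0 -1;0 0 -30 0 0 0 -1;0 0 -20 0 0 0 -1;0 0 -8 0 0 0 -1;0 0 0 0 0 0 -1"

```text
t: 27.9
ee_pos: [0.5415, 0.0477, 0.0869]
ee_rot: [[1.0, 0.002, 0.006], [0.002, -1.0, -0.001], [0.006, 0.001, -1.0]]
wrist_force: [0.4, 0.3, -1.7]
finger_gap: 0.0564
```

Call:
carry_out:
  motion: "0 2.5 -12 0 0.3 0 -1;0 0 -9 0 0 0 -1;0 0 -4 0 0 0 -1;0 0 0 0 0 0 -1"

```text
t: 28.23
ee_pos: [0.5431, 0.0492, 0.0633]
ee_rot: [[1.0, 0.001, 0.005], [0.001, -1.0, -0.002], [0.005, 0.002, -1.0]]
wrist_force: [0.4, 0.2, -2.6]
finger_gap: 0.0562
```

Call:
carry_out:
  motion: "-2 1 -4 0.1 0.3 0 -1;0 0 -2 0 0 0 -1;0 0 -2 0 0 0 -1"

```text
t: 28.48
ee_pos: [0.5418, 0.0503, 0.056]
ee_rot: [[1.0, 0.001, 0.002], [0.001, -1.0, -0.0], [0.002, 0.0, -1.0]]
wrist_force: [0.1, 0.7, -0.7]
finger_gap: 0.0561
```

Call:
carry_out:
  motion: "-0.5 0 -2 0 0 0 -1"

```text
t: 28.57
ee_pos: [0.5414, 0.0503, 0.054]
ee_rot: [[1.0, 0.001, 0.002], [0.001, -1.0, -0.0], [0.002, 0.0, -1.0]]
wrist_force: [-0.5, 0.9, -1.3]
finger_gap: 0.0561
```

Call:
carry_out:
  motion: "0.5 0 -1.5 0 0 0 -1"

```text
t: 28.65
ee_pos: [0.5419, 0.0503, 0.0525]
ee_rot: [[1.0, 0.001, 0.003], [0.001, -1.0, -0.0], [0.003, 0.0, -1.0]]
wrist_force: [-1.0, 2.5, 10.8]
finger_gap: 0.0561
```

Contact at 0.0525, so I release and rise.

Call:
carry_out:
  motion: "0 0 0.3 0 0 0 -1;0 0 0 0 0 0 0.6;0 0 0 0 0 0 1;0 0 0 0 0 0 1;0 0 0 0 0 0 1;0 0 0 0 0 0 1"

```text
t: 29.15
ee_pos: [0.5427, 0.0502, 0.0536]
ee_rot: [[1.0, 0.001, 0.005], [0.001, -1.0, -0.001], [0.005, 0.001, -1.0]]
wrist_force: [-0.1, 0.6, 0.3]
finger_gap: 0.0871
```

Call:
carry_out:
  motion: "0 0 10 0 0 0 1;0 0 30 0 0 0 1;0 0 35 0 0 0 1;0 0 35 0 0 0 1;0 0 30 0 0 0 1;0 0 10 0 0 0 0.4;0 0 0 0 0 0 0.4"

```text
t: 29.73
ee_pos: [0.5402, 0.0505, 0.2143]
ee_rot: [[1.0, 0.001, 0.004], [0.001, -1.0, -0.001], [0.004, 0.001, -1.0]]
wrist_force: [-0.2, 0.1, -1.0]
finger_gap: 0.0768
```

```bash
python3 -c "
from h import *
c=wshot('w13');print(lidc(c,.075,.086,(.49,.59),(.0,.1)))"
python3 m1.py w13 -1 0 0 0 225 120 305 222 -1 0 0 0
```

```text
29.7333 [0.5402 0.0505 0.2143]
((541.044677734375, 51.32345962524414), 28.96187400817871, array([0.54203949, 0.05125516, 0.08037481]), 2518)
lid ell [263. 177.] [56.1 56.7]
   plane [0.5415 0.0513 0.08  ] size [0.0574 0.0563]
   depth [0.5426 0.0513 0.0812]
```

View pics/w13.png

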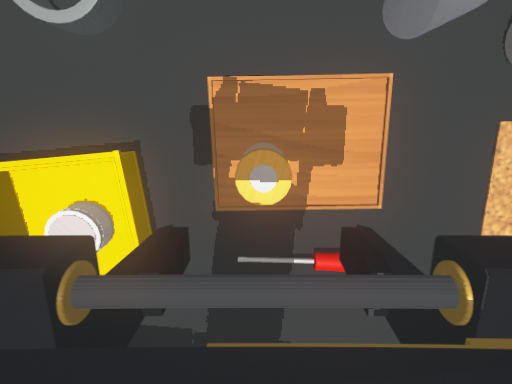

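The jar is back within about 1 mm, with its lid at (263,177). Now the bottle.

Call:
carry_out:
  motion: "0 -20 10 0 0 0 0.4;-2 -38 8 0 0 0 0.4;-2 -40 5 0 0 0 0.4;-2 -40 0 0 0 0 0.4;-2 -40 0 0 0 0 0.4;-2 -40 0 0 0 0 0.4;-2 -40 0 0 0 0 0.4;-1 -38 0 0 0 0 0.4"

```text
t: 30.45
ee_pos: [0.5214, -0.2497, 0.2297]
ee_rot: [[1.0, 0.013, -0.008], [0.013, -1.0, 0.006], [-0.008, -0.006, -1.0]]
wrist_force: [-0.0, 0.1, -0.2]
finger_gap: 0.0618
```

Call:
carry_out:
  motion: "0 -30 0 0 0 0 0.4;0 -15 0 0 0 0 0.4;0 0 0 0 0 0 0.4"

```text
t: 30.7
ee_pos: [0.518, -0.3032, 0.2242]
ee_rot: [[1.0, 0.005, -0.015], [0.005, -1.0, 0.01], [-0.015, -0.01, -1.0]]
wrist_force: [0.3, 0.5, 0.2]
finger_gap: 0.0617
```

```bash
python3 -c "
from h import *
from rig import *
c=wshot('w14');print(get_state()['ee_rot'].round(3));print(lidc(c,.178,.19,(.48,.58),(-.36,-.25)))
for n in('w2','w1'): print(lidc(load(n),.178,.19,(.5,.6),(-.08,.02)))"
```

```text
30.7 [ 0.518  -0.3032  0.2242]
[[ 1.     0.006 -0.015]
 [ 0.006 -1.     0.011]
 [-0.015 -0.011 -1.   ]]
((526.8343505859375, -300.469970703125), 14.952391624450684, array([ 0.52777117, -0.30033506,  0.18416699]), 1370)
((543.0005493164062, -33.885169982910156), 15.018712997436523, array([ 0.54362637, -0.03379597,  0.18419069]), 836)
((543.0270385742188, -33.67084884643555), 14.87381649017334, array([ 0.54365971, -0.03347272,  0.18409347]), 818)
```

View pics/w14.png

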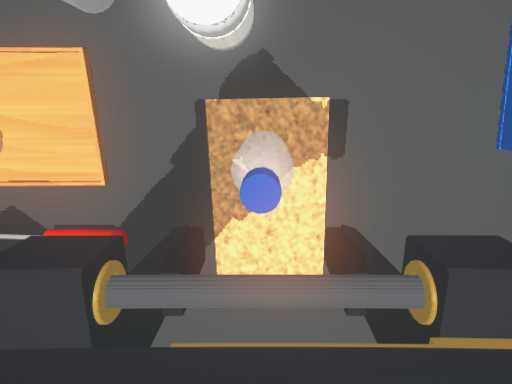

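Call:
carry_out:
  motion: "9 2 -5 -0.6 -0.9 -0.3 0.4;1 0 -20 0 0 0 0.4;0 0 -18 0 0 0 0.4;0 0 -8 0 0 0 0.4;0 0 0 0 0 0 0.4"

```text
t: 31.17
ee_pos: [0.5286, -0.2931, 0.1691]
ee_rot: [[1.0, 0.004, -0.001], [0.004, -1.0, 0.004], [-0.001, -0.004, -1.0]]
wrist_force: [0.5, 0.2, 0.5]
finger_gap: 0.0619
```

Call:
carry_out:
  motion: "0 -7 -8 -0.2 0 -0.2 0.4;0 0 -5 0 0 0 0.4;0 0 0 0 0 0 0.4"

```text
t: 31.42
ee_pos: [0.5292, -0.2991, 0.1562]
ee_rot: [[1.0, 0.003, -0.001], [0.003, -1.0, -0.0], [-0.001, 0.0, -1.0]]
wrist_force: [0.0, 0.3, 0.1]
finger_gap: 0.0614
```

Call:
carry_out:
  motion: "-1 -1 -2 0 0 0 -1;0 0 0 0 0 0 -1;0 0 0 0 0 0 -1;0 0 0 0 0 0 -1;0 0 0 0 0 0 -1;0 0 0 0 0 0 -1;0 0 0 0 0 0 -1;0 0 0 0 0 0 -1"
  grip_force: 15

```text
t: 32.08
ee_pos: [0.5286, -0.3008, 0.1561]
ee_rot: [[1.0, 0.002, 0.002], [0.002, -1.0, -0.002], [0.002, 0.002, -1.0]]
wrist_force: [0.1, -0.9, -1.5]
finger_gap: 0.0287
```

Call:
carry_out:
  motion: "0 0 5 0 0 0 -1;0 0 15 0 0 0 -1;0 0 25 0 0 0 -1;0 0 30 0 0 0 -1;0 0 10 0 0 0 -1;0 0 0 0 0 0 -1"

```text
t: 32.58
ee_pos: [0.5276, -0.2999, 0.2449]
ee_rot: [[1.0, 0.002, -0.001], [0.002, -1.0, -0.0], [-0.001, 0.0, -1.0]]
wrist_force: [0.1, 0.9, -0.5]
finger_gap: 0.029
```

Run:
```python
from h import *
from rig import *
c=capture("scene")
cv2.imwrite("pics/s11.png",cv2.resize(c["img"][60:320,40:340],None,fx=2.3,fy=2.3)[:,:,::-1])
s=get_state();print(s["ee_pos"],s["ee_rot"].round(4),s["wrist_force"],s["finger_gap"])
```

```text
[ 0.52750808 -0.29986734  0.24419623] [[ 1.0e+00  2.2e-03 -8.0e-04]
 [ 2.2e-03 -1.0e+00  1.0e-04]
 [-8.0e-04 -1.0e-04 -1.0e+00]] [-0.25229693 -0.64857315  0.4427549 ] 0.02917859882243064
```

View pics/s11.png

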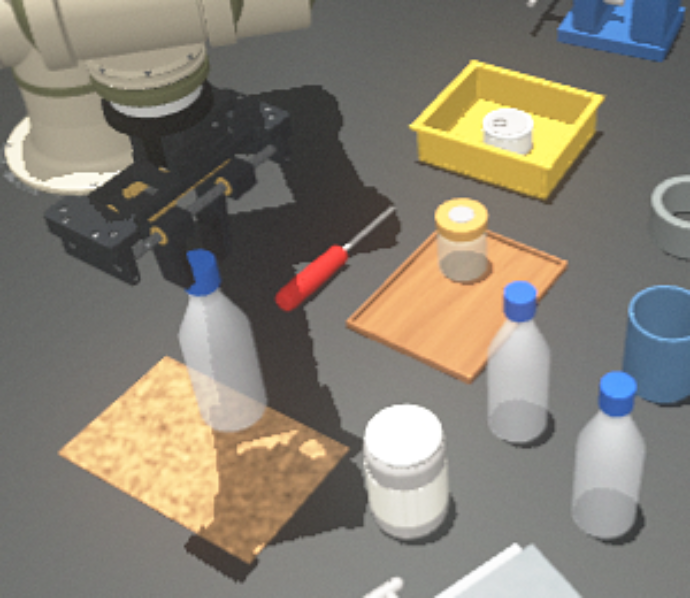

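Call:
carry_out:
  motion: "0 15 0 0 0 0 -1;2 30 0 0 0 0 -1;2 38 0 0 0 0 -1;3 38 0 0 0 0 -1;3 38 0 0 0 0 -1;3 38 0 0 0 0 -1;2 25 0 0 0 0 -1;0 12 0 0 0 0 -1"

```text
t: 33.3
ee_pos: [0.5357, -0.0507, 0.2339]
ee_rot: [[1.0, -0.003, -0.015], [-0.003, -1.0, 0.008], [-0.015, -0.008, -1.0]]
wrist_force: [0.5, -0.6, -0.3]
finger_gap: 0.0293
```

Call:
carry_out:
  motion: "0 4 0 0 0 0 -1;0 0 0 0 0 0 -1"

```text
t: 33.47
ee_pos: [0.5341, -0.0419, 0.2321]
ee_rot: [[1.0, 0.002, -0.018], [0.002, -1.0, 0.01], [-0.018, -0.01, -1.0]]
wrist_force: [-0.4, 0.1, -1.5]
finger_gap: 0.0291
```

Call:
carry_out:
  motion: "10 8 -8 -0.6 -1 0 -1;0 0 -20 0 0 0 -1;0 0 -20 0 0 0 -1;0 0 -12 0 0 0 -1;0 0 -5 0 0 0 -1;0 0 0 0 0 0 -1"

```text
t: 33.97
ee_pos: [0.5426, -0.0363, 0.162]
ee_rot: [[1.0, -0.002, -0.003], [-0.002, -1.0, -0.001], [-0.003, 0.001, -1.0]]
wrist_force: [0.3, 0.2, -0.5]
finger_gap: 0.0293
```

Call:
carry_out:
  motion: "2 2 0 0 -0.2 0 -1;0 0 -2 0 0 0 -1;0 0 -2 0 0 0 -1"

```text
t: 34.22
ee_pos: [0.5452, -0.0355, 0.1591]
ee_rot: [[1.0, -0.004, 0.002], [-0.004, -1.0, -0.002], [0.002, 0.002, -1.0]]
wrist_force: [-1.0, 0.5, -0.8]
finger_gap: 0.0291
```

Call:
carry_out:
  motion: "-0.5 1.5 -1.5 0.1 0.1 0.1 -1;-0.3 0.3 -1.5 0 0 0 -1"

```text
t: 34.38
ee_pos: [0.5448, -0.0339, 0.1567]
ee_rot: [[1.0, -0.002, 0.002], [-0.002, -1.0, -0.0], [0.002, 0.0, -1.0]]
wrist_force: [0.3, 0.2, -1.5]
finger_gap: 0.0293
```

Call:
carry_out:
  motion: "0 0 -1.5 0 0 0 -1"

```text
t: 34.47
ee_pos: [0.545, -0.0338, 0.1556]
ee_rot: [[1.0, -0.002, 0.003], [-0.002, -1.0, -0.0], [0.003, 0.0, -1.0]]
wrist_force: [-0.8, 0.4, 11.9]
finger_gap: 0.0289
```

Contact at the starting pose. Releasing and retreating straight up.

Call:
carry_out:
  motion: "0 0 0.3 0 0 0 -1;0 0 0 0 0 0 -0.2;0 0 0 0 0 0 0.1;0 0 0 0 0 0 0.3;0 0 0 0 0 0 0.3;0 0 0 0 0 0 0.3"

```text
t: 34.97
ee_pos: [0.5454, -0.0337, 0.1565]
ee_rot: [[1.0, -0.002, 0.005], [-0.002, -1.0, -0.001], [0.005, 0.001, -1.0]]
wrist_force: [0.1, -0.7, 0.6]
finger_gap: 0.0565
```

Call:
carry_out:
  motion: "0 0 15 0 0 0 0.4;0 0 30 0 0 0 0.4;0 0 35 0 0 0 0.4;0 0 35 0 0 0 0.4;-10 0 20 0 0 0 0.4;-20 0 0 0 0 0 0.4;0 0 0 0 0 0 0.4"

```text
t: 35.55
ee_pos: [0.5125, -0.0332, 0.2961]
ee_rot: [[1.0, -0.001, 0.001], [-0.001, -1.0, 0.0], [0.001, -0.0, -1.0]]
wrist_force: [-1.3, 0.6, -0.6]
finger_gap: 0.0616
```

Run:
```python
from h import *
from rig import *
c=wshot("w15");print(lidc(c,.178,.19,(.5,.6),(-.08,.02)),lidc(c,.075,.086,(.49,.59),(.02,.1)))
s=capture("scene");t=capture("top")
a=cv2.resize(s["img"],None,fx=1.5,fy=1.5);cv2.imwrite("pics/s12.png",a[:,:,::-1]);cv2.imwrite("pics/t12.png",t["img"][:,:,::-1])
s0=load("scene0");P0=cloud(s0);P=cloud(s)
print("tin in tub:",lidc(s,.036,.044,(.42,.5),(.24,.32)))
d=cv2.absdiff(cv2.cvtColor(s0["img"],6),cv2.cvtColor(s["img"],6))
```

```text
35.55 [ 0.5125 -0.0332  0.2961]
((544.6453857421875, -33.13038635253906), 14.887441635131836, array([ 0.54501988, -0.03340657,  0.18433537]), 832) ((540.9398193359375, 50.94937515258789), 28.73566246032715, array([0.54141831, 0.05044373, 0.08055155]), 1719)
tin in tub: ((459.47918701171875, 276.9968566894531), 34.86692428588867, array([0.45937971, 0.2728843 , 0.04046674]), 226)
```

View pics/s12.png

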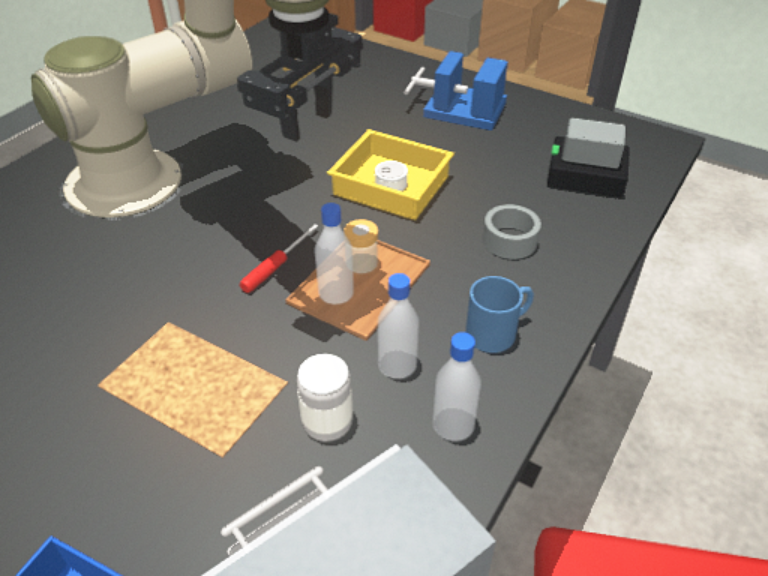

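View pics/t12.png

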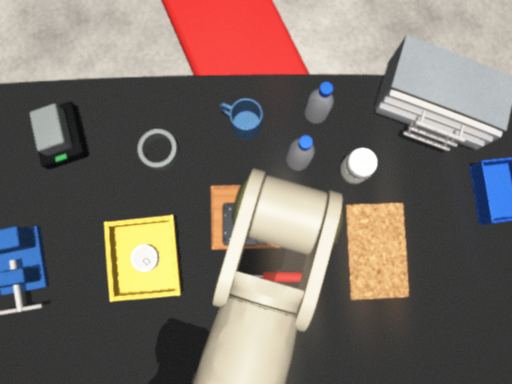

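Bottle (1.7 mm off) and jar (about 1 mm off) are upright in the tray. The tin is flat in the tub at (390,175), the mat is empty, the bystanders haven't moved, and the gripper is clear. Handing in.

```bash
python3 -c "
from rig import *
print(sign_off())"
```

```text
the job is handed in; nothing more can be done
None
```

The job is done and handed in at about 36 s. I parked the bottle and then the jar on the cork mat, set the tin flat in the yellow tub, and put the jar and then the bottle back upright where they stood in the tray.

**Last checks:**
- **Bottle:** about 1.7 mm from its starting spot, cap top at 184 mm.
- **Jar:** about 1 mm from its starting spot, lid top at 80 mm.
- **Tin:** its top reads 40 mm high, which fits it lying flat near the middle of the tub.
- **Everything else:** the bystanders and look-alike bottles look the same as at the start in the before and after pictures. The tape and mat were checked the same way, by eye only. The gripper was clear of everything.

**What went wrong:** the first grip on the jar, at 20 N, slipped off its lid. The jar stayed upright and had not moved measurably, and a second try slightly lower and at 45 N held. Setting things down, the wrist force peaked at about 24 N.

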